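# Assemble a printed sensor box in its fixture

### The job

Assemble the sensor box in the aluminium fixture, in this order: seat the white base tray flat between the fixture's dowel pins, lay the battery holder in the tray's pocket, lay the display board on the tray's four corner posts, then close the box with the cover that has the display window, fully down all round. Set each part down rather than dropping it, and leave the orange cover, the flux bottle, the pot of inserts and the tape roll where they are.

Things in the scene. Friction and masses are not known exactly. Their poses are not given: they have to be found in the camera images.
- fixture: Fixed aluminium plate 110 (x) x 165 (y) x 10 mm. Two blue rest bars at y = +-40 carry the tray 18 mm above the table. Eight round-topped steel dowel pins, 6 mm thick, tops 25 mm above the table, at (+-41, +-45) and (+-18, +-67.5) mm frame a 76 x 129 mm space for it; the long sides are open to fingers for |y| < 40. Origin: centre of underside, on the table; y along the length.
- base_tray: White printed tray, 69 (x) x 122 (y) mm, rim 16 mm high. Pocket 46 x 84 mm, its grey-tinted floor 8 mm above the underside. Four flat corner posts 30 mm high (|x| 16-29, |y| 42-55.5); 4 mm round-topped pins on them, tops at 36 mm, frame 50 x 103 mm for the board; the cover passes over posts and pins (58 x 111 mm). Origin: centre of underside; y along the length; either way round. 110 g.
- battery_holder: Black two-cell battery holder, two blue cells showing on top, loose: 40 (x) x 78 (y) x 20 mm high, flat sides. Belongs on the floor of the tray's pocket, where it stands 12 mm above the rim. Origin: centre of underside; z up, y along the length; either way round is right. 110 g.
- display_board: Blue circuit board in a grey carrier frame, black and light-blue display in its middle, white connector at each end, loose: frame 44 (x) x 97 (y) x 10 mm high, flat sides, parts on top reach 17 mm. Belongs on the tray's four posts between their pins, 30 mm above the tray's underside. Origin: centre of underside; y along the length; either way round is right. 70 g.
- window_cover: White printed cover with a black-edged 28 x 44 mm window in its top, loose, open side down: outside 69 (x) x 122 (y) x 37 mm high, walls 2.5 mm, inside 64 x 117 x 34 mm deep. Closed, it stands over posts and board, its lower edge on the tray's rim 16 mm above the tray's underside. Origin: centre of the lower edge plane; y along the length; either way round. 65 g.
- blank_cover: Orange printed cover without a window, loose, same size as the white one; not wanted, leave it. Origin: centre of its lower edge plane; y along the length.
- flux_bottle: Amber flux bottle with white label and white cap, standing loose, 32 mm diameter, 95 mm high; leave it. Origin: centre of its underside.
- insert_pot: Closed yellow round pot of threaded inserts, loose, 42 mm diameter, 34 mm high; leave it. Origin: centre of its underside.
- tape_roll: Roll of yellow tape lying flat near the robot's left, loose, 112 mm diameter, 24 mm high; leave it. Origin: centre of its underside.
Mind the look-alikes: they are no part of the job. Leave any pink, red or yellow look-alike of the battery_holder alone.

How it is judged:
On the way, in this order (a step that is already met when the one before it is completed fails the run):
1. the base tray is seated in the fixture and released (horizontal distance between base_tray and fixture below 0.006 m and z of base_tray in the frame of fixture between 0.016 and 0.02 m and angle between the y axis of base_tray and the y axis of fixture, either way round below 0.12 rad and angle between base_tray's own z axis and vertical below 0.06 rad and contact force between the fingers and base_tray below 0.3 N and linear speed of base_tray below 0.03 m/s), for 0.2 s.
2. the battery holder lies in the pocket of the seated tray and is released (horizontal distance between base_tray and fixture below 0.006 m and z of base_tray in the frame of fixture between 0.016 and 0.02 m and angle between the y axis of base_tray and the y axis of fixture, either way round below 0.12 rad and angle between each of base_tray, battery_holder's own z axis and vertical below 0.06 rad and horizontal distance between battery_holder and base_tray below 0.006 m and z of battery_holder in the frame of base_tray between 0.006 and 0.01 m and angle between the y axis of battery_holder and the y axis of base_tray, either way round below 0.15 rad and contact force between the fingers and battery_holder below 0.3 N and linear speed of battery_holder below 0.03 m/s), for 0.2 s.
3. the display board lies on the four posts, over the battery holder, and is released (horizontal distance between base_tray and fixture below 0.006 m and z of base_tray in the frame of fixture between 0.016 and 0.02 m and angle between the y axis of base_tray and the y axis of fixture, either way round below 0.12 rad and angle between each of base_tray, battery_holder, display_board's own z axis and vertical below 0.06 rad and horizontal distance between each of battery_holder, display_board and base_tray below 0.006 m and z of battery_holder in the frame of base_tray between 0.006 and 0.01 m and angle between the y axis of each of battery_holder, display_board and the y axis of base_tray, either way round below 0.15 rad and z of display_board in the frame of base_tray between 0.028 and 0.032 m and contact force between the fingers and display_board below 0.3 N and linear speed of display_board below 0.03 m/s), for 0.2 s.
4. the window cover is down on the tray's rim over them and is released (horizontal distance between base_tray and fixture below 0.006 m and z of base_tray in the frame of fixture between 0.016 and 0.02 m and angle between the y axis of base_tray and the y axis of fixture, either way round below 0.12 rad and angle between each of base_tray, battery_holder, display_board, window_cover's own z axis and vertical below 0.06 rad and horizontal distance between each of battery_holder, display_board, window_cover and base_tray below 0.006 m and z of battery_holder in the frame of base_tray between 0.006 and 0.01 m and angle between the y axis of each of battery_holder, display_board and the y axis of base_tray, either way round below 0.15 rad and z of display_board in the frame of base_tray between 0.028 and 0.032 m and z of window_cover in the frame of base_tray between 0.014 and 0.018 m and angle between the y axis of window_cover and the y axis of base_tray, either way round below 0.12 rad and contact force between the fingers and window_cover below 0.3 N and linear speed of window_cover below 0.03 m/s), for 0.2 s.
At the end, for the whole second after the job is handed in: Tray on the fixture's bars (within 6 mm, 0.12 rad); on the tray, battery holder on the pocket floor, display board on the posts, window cover on the rim: each within 6 mm of centre, 2 mm of height, level within 0.06 rad, turned under 0.15 rad (cover 0.12); all released, at rest (all of step 4 and contact force between the fingers and base_tray below 0.3 N and linear speed of each of base_tray, battery_holder, display_board below 0.03 m/s and contact force between the fingers and battery_holder below 0.3 N and contact force between the fingers and display_board below 0.3 N); the robot touches nothing.
It fails at once if the orange cover, the flux bottle, the pot of inserts or the tape roll moved more than 15 mm (distance of any of blank_cover, flux_bottle, insert_pot, tape_roll from where it was at the start of the episode above 0.015 m).
It fails at once if a part of the box was dropped (falling free faster than 0.7 m/s, about 25 mm of fall) ((linear speed of base_tray above 0.7 m/s and contact force between the fingers and base_tray below 0.01 N) or (linear speed of battery_holder above 0.7 m/s and contact force between the fingers and battery_holder below 0.01 N) or (linear speed of display_board above 0.7 m/s and contact force between the fingers and display_board below 0.01 N) or (linear speed of window_cover above 0.7 m/s and contact force between the fingers and window_cover below 0.01 N)).
It also fails if it takes over 120 s, if anything falls off the work surface, if the arm or the gripper's body presses on something with over 40 N, if the wrist force passes 120 N, or if a joint passes its speed limit or range.

### The arm

A 7-joint arm with a two-finger parallel gripper is mounted at the origin on the work surface. World frame = base frame: x ahead of the robot, y to its left, z up, the work surface at z = 0. Lengths are in m, angles in rad, forces in N, time in s.
With the tool pointing down it reaches from about 0.35 to 0.9 m from the base axis. Payload 19.9 kg.
Tool frame: the origin (TCP) lies at the very end of the fingers, on their centre line; the grasp point (between the pads) lies 19 mm behind it; z points along the fingers, y is the line along which they close (so a half turn about z gives the same grasp; the last joint's range is limited). The gripper opens to 94 mm and grips with 3 to 60 N. Pads are 16 mm wide; open, the fingers measure 119 mm over their backs; the gripper's body (75 mm by 177 mm) begins 78 mm behind the grasp point.
Start: joints at [1.24, 0.417, -0.01, 1.614, 0.005, 1.111, -0.053], TCP at [0.179, -0.599, 0.205] pointing down, gripper open.
Joint ranges: [-2.81, 2.81], [-0.39, 2.02], [-1.27, 1.25], [0.06, 2.57], [-1.19, 4.33], [0.19, 2], [-2.82, 2.82]. Speed limits (rad/s): [1.89, 1.89, 2.39, 2.39, 3.01, 3.01, 3.01].

### API

Orientations are given as a unit quaternion [x, y, z, w].
In Python, from bench import * gives the robot as it stands. The module is installed in compiled form; this text tells all that it offers.
- The arm moves only by the tool move_arm, never from a script. Its argument "motion" is a list of rows, each an object with "linear": the shift along the world's x, y, z in units of 25 mm (1.0 is 25 mm), a list of three; "turn": the turn, a rotation vector about the world's x, y, z in units of 6 degrees (1.0 is 6 degrees), a list of three; "hand": the opening, from 0 (shut) to 1 (fully open). A call has 1 to 5 rows; each row is the pose to reach, as a shift and turn from the pose commanded when the call began; what a row does not reach only later rows make up. A row lasts 1/12 s, in which the tool goes at most 41.7 mm and 7.16 degrees, less where a joint would pass 70% of its speed; a pose out of reach is approached as far as the arm can. A call with a gripper value outside its range is refused whole. The fingers move at their own pace and stop on an object; "squeeze" is the grip in N (left out, the last holds). Time passes only in rows, so rows that repeat a pose let the fingers close. It gives the time, the measured TCP pose, the force, the opening and the grip force at its end, in the units of the state.
- observe(): the state, without advancing time (a new reading comes with each control period).
- read_camera(name): name is "scene" or "side" or "wrist"; returns a dict with "pixels" (480x640x3 uint8, red, green, blue), "fx", "fy", "cx", "cy" (pixels), "pose" (4x4, takes a point from camera to world coordinates); the wrist camera has in their place "tool_from_camera" (4x4, takes a point from camera to tool coordinates, whose origin is the TCP and whose axes are the flange's). Camera axes: x right, y down, z forward; pixel columns grow to the right and rows downward; lengths in m; the calibration is good to about 2 mm. The wrist camera is an equidistant fisheye: a pixel r from the principal point sees the ray r / f radians off the axis. A picture is of the moment at which its call begins: read the wrist's pose just before it. There is no depth.
- job_done(): hands the job in; it is judged then, once.
The state is a dict: "clock": time; "joint_pos": joint angles; "joint_vel": joint speeds; "joint_efforts": joint torques, N m; "tcp_pos": TCP position; "tool_rot": TCP orientation; "ft_force": force on the tool from outside, world axes, zero at the start; "moment": the same for the moment, N m; "gripper_width": finger opening in m; "gripper_force": force on a finger pad.
Only numpy, scipy, OpenCV 4.12 (cv2) and the standard library are available. Lean on these libraries where they do the work, as an engineer would, in place of code of your own. Each camera call takes 0.05 s, during which the arm holds its last target. There are 200 camera calls.

## Working session

There is one attempt and no reset: what is moved stays moved. The work goes in short steps, Python scripts to look and compute and a tool call to move; the robot and the scene stay as the last step left them, time stands still between calls to the robot, and variables do not carry over. Pictures are saved under pics/ and viewed, at most 14 in all, crops included, and the job is handed in when it is done.

Besides the shell and the picture viewer there is one more tool, called after "Request:" in YAML: its name, and indented under it one key for each argument. move_arm: Moves the arm, as the interface text tells. Its arguments: {"type":"object","properties":{"motion":{"type":"array"},"squeeze":{"type":"number"}},"required":["motion"]}

```bash
mkdir -p pics
cat > h.py <<'E'
from bench import *
import numpy as np, cv2, pickle
from scipy.spatial.transform import Rotation as R
def snap(n,f):
    o=observe(); c=read_camera(n); c['o']=o
    cv2.imwrite(f'pics/{f}.png',c['pixels'][:,:,::-1]); pickle.dump(c,open(f'pics/{f}.pkl','wb')); return c
def load(f): return pickle.load(open(f'pics/{f}.pkl','rb'))
def ray(c,uv):
    uv=np.atleast_2d(np.asarray(uv,float))
    x=(uv[:,0]-c['cx'])/c['fx'];y=(uv[:,1]-c['cy'])/c['fy']
    if 'pose' in c:
        d=np.stack([x,y,np.ones_like(x)],1);T=c['pose']
    else:
        r=np.hypot(x,y);s=np.where(r>1e-9,np.sin(r)/np.maximum(r,1e-9),1)
        d=np.stack([x*s,y*s,np.cos(r)],1)
        W=np.eye(4);W[:3,:3]=R.from_quat(c['o']['tool_rot']).as_matrix();W[:3,3]=c['o']['tcp_pos'];T=W@c['tool_from_camera']
    return T[:3,3],d@T[:3,:3].T
def plane(c,uv,z):
    o,d=ray(c,uv);return (o+d*((z-o[2])/d[:,2])[:,None])
E
python3 - <<'E'
from h import *
for n in ['scene','side','wrist']:
    c=snap(n,n+'0'); print(n,c['fx'],c.get('pose',c.get('tool_from_camera')).round(3).tolist())
print(observe())
E
```

```text
scene 572.1728233700984 [[0.844, 0.408, -0.348, 0.806], [0.536, -0.621, 0.572, -0.538], [0.017, -0.67, -0.742, 0.776], [0.0, 0.0, 0.0, 1.0]]
side 519.3327654143576 [[0.996, -0.06, 0.07, 0.361], [-0.092, -0.722, 0.686, -0.691], [0.01, -0.689, -0.724, 0.816], [0.0, 0.0, 0.0, 1.0]]
wrist 371.64829954431775 [[-0.001, -0.971, -0.238, 0.069], [1.0, -0.0, -0.001, 0.001], [0.001, -0.238, 0.971, -0.18], [0.0, 0.0, 0.0, 1.0]]
{'clock': 0.15, 'joint_pos': array([ 1.23951234,  0.41782764, -0.0103106 ,  1.61401005,  0.0047284 ,
        1.11068264, -0.05301941]), 'joint_vel': array([ 0.00114932, -0.00151721,  0.00050121, -0.00177747, -0.00057618,
       -0.00056625,  0.00031643]), 'joint_efforts': array([ 1.30876848e-03, -8.51523614e+01,  6.39570281e-01, -4.26133490e+01,
       -4.86884639e-02,  1.72669493e-02,  1.36495009e-04]), 'tcp_pos': array([ 0.1785013 , -0.5986828 ,  0.20498558]), 'tool_rot': array([ 9.89520848e-01,  1.44389357e-01, -1.13852040e-04, -4.37971366e-04]), 'ft_force': array([0.33519537, 0.22050236, 0.53804959]), 'moment': array([0.01812543, 0.03862525, 0.0199898 ]), 'gripper_force': 0.0, 'gripper_width': 0.09410285931407233}
```

View pics/scene0.png

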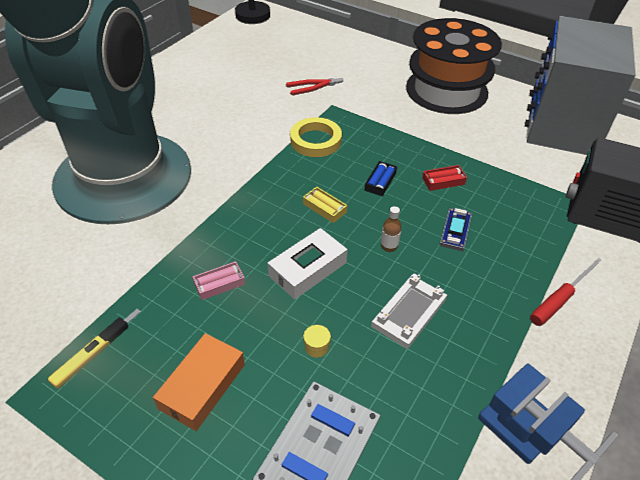

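View pics/side0.png

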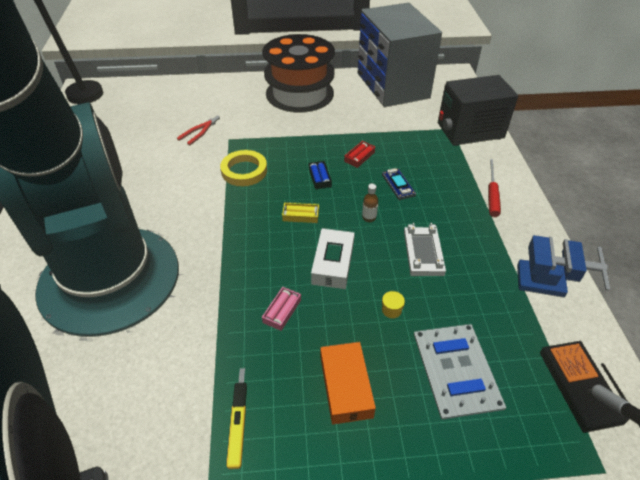

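The scene view shows the tray at (410,310), the white window cover at (308,262), the display board at (456,227), the bottle at (391,230), the pot at (317,340), the orange cover at (200,380) and the fixture at (320,440). In the side view the fixture is at (458,368).

Candidates for the battery holder in the scene view are:
- black with blue cells at (381,177), which matches the description
- red at (444,177)
- yellow at (325,203)
- pink at (218,279)

For the cover they are white with a window at (308,262), which matches, and orange at (200,380).

Run:
```python
from h import *
s=load('side0'); m=load('scene0')
for n,z,uvs,uvm in [('fix',.014,(458,369),None),('tray',.016,(425,249),(410,308)),('bat',.018,(320,174),(381,177)),('disp',.012,(399,183),(456,228)),('cover',.037,(334,250),(308,258)),('orange',.037,(346,375),(205,372)),('bottle',.0,(371,219),(391,248)),('pot',.034,(393,298),(317,332)),('tape',.024,(244,164),(316,132)),('red',.018,(360,153),(444,177)),('yel',.018,(301,212),(325,203)),('pink',.018,(282,307),(218,278))]:
    print(n,plane(s,uvs,z)[0].round(3), plane(m,uvm,z)[0].round(3) if uvm else '')
def mask(c,lo,hi,box):
    h=cv2.cvtColor(c['pixels'],cv2.COLOR_RGB2HSV); k=cv2.inRange(h,lo,hi); M=np.zeros_like(k);x0,y0,x1,y1=box;M[y0:y1,x0:x1]=k[y0:y1,x0:x1];return M
M=mask(s,(105,120,80),(125,255,255),(410,320,510,420))
cs=[c for c in cv2.findContours(M,0,1)[0] if cv2.contourArea(c)>60]
for c in cs:
    p=plane(s,c[:,0],.018)[:,:2].astype(np.float32); print('bar',cv2.minAreaRect(p))
# tilted rect of white tray & cover in both
for n,c,box in [('tray',s,(395,215,450,282)),('cover',s,(305,222,362,292)),('tray',m,(365,268,455,352)),('cover',m,(262,225,352,300))]:
    h=cv2.cvtColor(c['pixels'],cv2.COLOR_RGB2HSV); M=mask(c,(0,0,120),(180,60,255),box)
    M=cv2.morphologyEx(M,cv2.MORPH_CLOSE,np.ones((3,3)))
    q=max(cv2.findContours(M,0,1)[0],key=cv2.contourArea)
    p=plane(c,cv2.convexHull(q)[:,0],.016 if n=='tray' else .037)[:,:2].astype(np.float32); print(n,cv2.minAreaRect(p))
# close crop montage for the choice
cr=m['pixels'][150:260,290:480,::-1]; cv2.imwrite('pics/crop1.png',cv2.resize(cr,None,fx=4,fy=4,interpolation=2))
```

```text
fix [ 0.638 -0.266  0.014] 
tray [0.643 0.01  0.016] [0.643 0.01  0.016]
bat [0.446 0.266 0.018] [0.45  0.266 0.018]
disp [0.63  0.226 0.012] [0.632 0.224 0.012]
cover [0.452 0.004 0.037] [ 0.455 -0.007  0.037]
orange [ 0.443 -0.273  0.037] [ 0.45  -0.27   0.037]
bottle [0.548 0.123 0.   ] [0.551 0.123 0.   ]
pot [ 0.549 -0.122  0.034] [ 0.547 -0.122  0.034]
tape [0.266 0.311 0.024] [0.266 0.311 0.024]
red [0.553 0.34  0.018] [0.556 0.336 0.018]
yel [0.393 0.14  0.018] [0.397 0.141 0.018]
pink [ 0.342 -0.114  0.018] [ 0.343 -0.114  0.018]
bar ((0.6411280035972595, -0.30133572220802307), (0.06016968563199043, 0.021282371133565903), 3.599531888961792)
bar ((0.6358523368835449, -0.2216559797525406), (0.06026352196931839, 0.021813569590449333), 3.7978508472442627)
tray ((0.6421068906784058, 0.018420454114675522), (0.13581743836402893, 0.07162705063819885), 85.00516510009766)
cover ((0.44949379563331604, -0.0007285848259925842), (0.1264721155166626, 0.07171911746263504), 75.33269500732422)
tray ((0.643081545829773, 0.011532187461853027), (0.13845568895339966, 0.07087680697441101), 85.01813507080078)
cover ((0.4584917724132538, -0.011350832879543304), (0.13752180337905884, 0.08977725356817245), 75.73760986328125)
```

View pics/crop1.png

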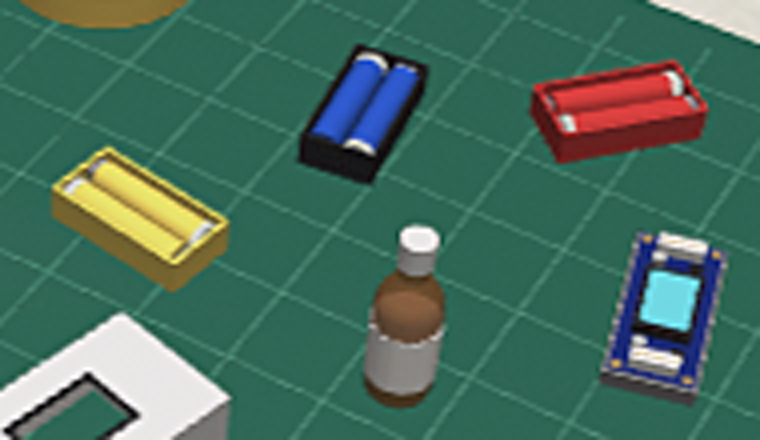

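The crop confirms the choice: the black holder with blue cells is at scene (381,177), the display board is at (456,227), and the red and yellow look-alikes stay put. I'm moving over the fixture now for a close look.

Request:
move_arm:
  motion:
    - {"linear": [1.2,0.9,0],"turn": [0,0,0.7],"hand": 1}
    - {"linear": [2.4,1.8,0],"turn": [0,0,1.5],"hand": 1}
    - {"linear": [3.6,2.6,0],"turn": [0,0,2.3],"hand": 1}
    - {"linear": [4.8,3.5,0],"turn": [0,0,3.1],"hand": 1}
    - {"linear": [6.0,4.4,0],"turn": [0,0,4.0],"hand": 1}

```text
clock: 0.57
tcp_pos: [0.3297, -0.4876, 0.2053]
tool_rot: [0.937, 0.349, -0.0, -0.0]
ft_force: [0.1, 0.1, -0.1]
gripper_width: 0.0938
gripper_force: 0.0
```

Request:
move_arm:
  motion:
    - {"linear": [1.2,0.9,0],"turn": [0,0,0.8],"hand": 1}
    - {"linear": [2.4,1.8,0],"turn": [0,0,1.6],"hand": 1}
    - {"linear": [3.6,2.6,0],"turn": [0,0,2.4],"hand": 1}
    - {"linear": [4.8,3.5,0],"turn": [0,0,3.2],"hand": 1}
    - {"linear": [6.0,4.4,0],"turn": [0,0,4.0],"hand": 1}

```text
clock: 0.98
tcp_pos: [0.4797, -0.3777, 0.2054]
tool_rot: [0.844, 0.536, -0.0, -0.0]
ft_force: [0.2, -0.9, -0.7]
gripper_width: 0.0942
gripper_force: 0.0
```

Request:
move_arm:
  motion:
    - {"linear": [1.2,0.9,0],"turn": [0,0,0.9],"hand": 1}
    - {"linear": [2.4,1.8,0],"turn": [0,0,1.9],"hand": 1}
    - {"linear": [3.6,2.6,0],"turn": [0,0,2.9],"hand": 1}
    - {"linear": [4.8,3.5,0],"turn": [0,0,3.8],"hand": 1}
    - {"linear": [6.4,4.7,0],"turn": [0,0,4.8],"hand": 1}

```text
clock: 1.4
tcp_pos: [0.6326, -0.2661, 0.2053]
tool_rot: [0.685, 0.729, -0.0, -0.0]
ft_force: [0.0, -0.6, 0.0]
gripper_width: 0.0938
gripper_force: 0.0
```

Request:
move_arm:
  motion:
    - {"linear": [0,0,0],"turn": [0,0,0],"hand": 1}
    - {"linear": [0,0,0],"turn": [0,0,0],"hand": 1}

```text
clock: 1.57
tcp_pos: [0.6332, -0.2639, 0.2045]
tool_rot: [0.684, 0.729, 0.0, -0.001]
ft_force: [-0.8, -0.1, 0.2]
gripper_width: 0.0938
gripper_force: 0.0
```

Run:
```python
from h import *
c=snap('wrist','w1');o=c['o'];print(o['clock'],o['tcp_pos'],R.from_quat(o['tool_rot']).as_matrix().round(3).tolist(),o['joint_pos'].round(2),o['ft_force'])
```

```text
1.5667 [ 0.6332455  -0.26388208  0.20454874] [[-0.063, 0.998, -0.001], [0.998, 0.063, 0.002], [0.002, -0.0, -1.0]] [ 0.64  0.56 -0.43  1.43  0.24  1.2   0.24] [-0.79063374 -0.1224762   0.15374237]
```

View pics/w1.png

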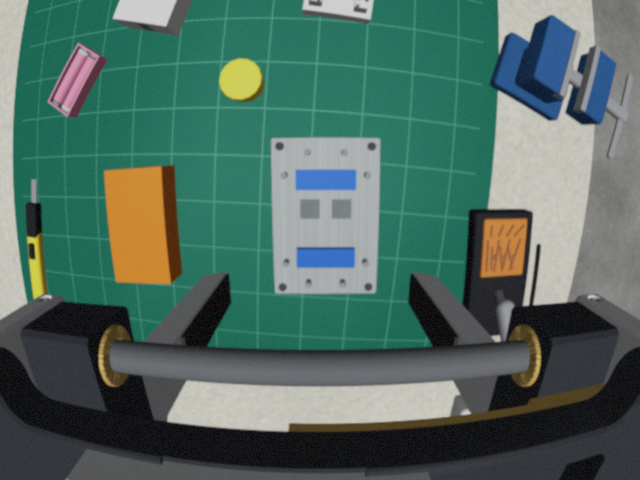

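The wrist view shows the whole fixture, with blue bars at (326,180) and (326,258) and the pot at (241,80). The fingertips are near (215,285) and (425,285).

```bash
cat >> h.py <<'E'
def bars(c,box,z=.018):
    h=cv2.cvtColor(c['pixels'],cv2.COLOR_RGB2HSV);M=cv2.inRange(h,(100,120,60),(128,255,255));B=np.zeros_like(M);x0,y0,x1,y1=box;B[y0:y1,x0:x1]=M[y0:y1,x0:x1]
    r=[cv2.minAreaRect(plane(c,q[:,0],z)[:,:2].astype(np.float32)) for q in cv2.findContours(B,0,1)[0] if cv2.contourArea(q)>200]
    a,b=[np.array(x[0]) for x in sorted(r,key=lambda x:x[0][1])[:2]];d=b-a
    print('fix',(a+b)/2,'len',np.linalg.norm(d),'yaw',np.degrees(np.arctan2(-d[0],d[1])),[x[1:] for x in r])
def yaw(o):
    m=R.from_quat(o['tool_rot']).as_matrix();return np.degrees(np.arctan2(m[1,0],m[0,0]))-90
E
python3 - <<'E'
from h import *
c=load('w1');bars(c,(270,140,385,295));print(yaw(c['o']))
h=cv2.cvtColor(c['pixels'],cv2.COLOR_RGB2HSV);M=cv2.inRange(h,(0,0,90),(180,60,255))
M[:,:262]=0;M[:,390:]=0;M[:130]=0;M[300:]=0
q=max(cv2.findContours(M,0,1)[0],key=cv2.contourArea);print(cv2.minAreaRect(plane(c,q[:,0],.01)[:,:2].astype(np.float32)))
E
```

```text
fix [ 0.63921052 -0.26034953] len 0.07922384032309013 yaw 3.458152242217302 [((0.057917237281799316, 0.019248299300670624), 3.592212677001953), ((0.058366380631923676, 0.018942169845104218), 3.752429246902466)]
3.6336278747952093
((0.6391342878341675, -0.2604944407939911), (0.11072853207588196, 0.16524642705917358), 3.7493059635162354)
```

Request:
move_arm:
  motion:
    - {"linear": [0.1,1.4,0],"turn": [0,0,-0.3],"hand": 1}
    - {"linear": [0.2,2.9,0],"turn": [0,0,-0.6],"hand": 1}
    - {"linear": [0.3,4.4,0],"turn": [0,0,-0.9],"hand": 1}
    - {"linear": [0.4,5.9,0],"turn": [0,0,-1.2],"hand": 1}
    - {"linear": [0.4,7.4,0],"turn": [0,0,-1.4],"hand": 1}

```text
clock: 2.03
tcp_pos: [0.6413, -0.0814, 0.2055]
tool_rot: [0.739, 0.674, -0.0, 0.0]
ft_force: [0.4, 0.2, -0.5]
gripper_width: 0.0939
gripper_force: 0.0
```

Request:
move_arm:
  motion:
    - {"linear": [0,1.5,0],"turn": [0,0,0],"hand": 1}
    - {"linear": [0,2.7,0],"turn": [0,0,0],"hand": 1}
    - {"linear": [0,3.6,0],"turn": [0,0,0],"hand": 1}
    - {"linear": [0,3.6,0],"turn": [0,0,0],"hand": 1}
    - {"linear": [0,3.6,0],"turn": [0,0,0],"hand": 1}

```text
clock: 2.45
tcp_pos: [0.6416, 0.0084, 0.2056]
tool_rot: [0.737, 0.676, -0.0, 0.0]
ft_force: [0.4, -0.7, -0.5]
gripper_width: 0.0938
gripper_force: 0.0
```

Run:
```python
from h import *
c=snap('wrist','w2');o=c['o'];print(o['clock'],o['tcp_pos'],yaw(o))
```

```text
2.45 [0.64156833 0.00840144 0.20556079] -5.000210887256614
```

View pics/w2.png

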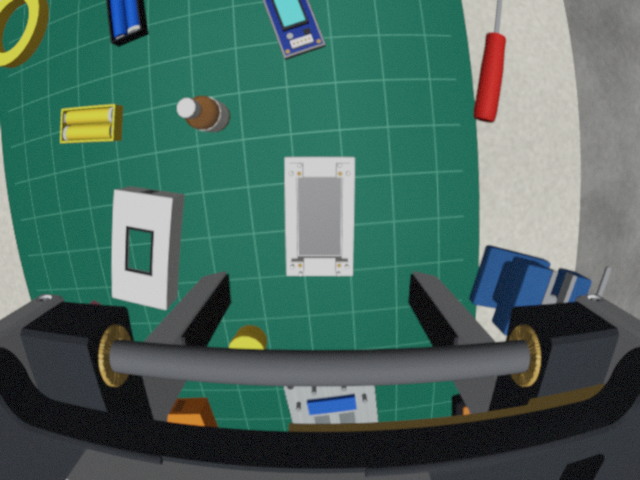

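The tray lies square at (320,217) with its grey pocket, the cover is at (145,248) and the bottle at (205,112).

```bash
cat >> h.py <<'E'
def rect(c,lo,hi,box,z,close=5,draw=None):
    h=cv2.cvtColor(c['pixels'],cv2.COLOR_RGB2HSV);M=cv2.inRange(h,lo,hi);B=np.zeros_like(M);x0,y0,x1,y1=box;B[y0:y1,x0:x1]=M[y0:y1,x0:x1]
    B=cv2.morphologyEx(B,cv2.MORPH_CLOSE,np.ones((close,close)));B=cv2.morphologyEx(B,cv2.MORPH_OPEN,np.ones((3,3)))
    q=max(cv2.findContours(B,0,1)[0],key=cv2.contourArea)
    r=cv2.minAreaRect(plane(c,q[:,0],z)[:,:2].astype(np.float32))
    (x,y),(w,h),a=r
    if w>h: a-=90
    a=(a+90)%180-90
    print('rect',np.round([x,y],4),np.round(sorted([w,h]),4),'yaw',round(a,2),cv2.boundingRect(q));return r
E
python3 - <<'E'
from h import *
c=load('w2')
rect(c,(0,0,110),(180,50,255),(270,145,370,285),.016)
rect(c,(0,0,110),(180,50,175),(290,165,348,270),.008)
h=cv2.cvtColor(c['pixels'],cv2.COLOR_RGB2HSV);print(h[215,320],h[215,289],h[215,350],h[290,140],h[260,172],h[215,177])
rect(c,(0,0,185),(180,50,255),(95,175,200,320),.037)
E
```

```text
rect [0.642  0.0115] [0.0704 0.1233] yaw -5.03 (284, 157, 71, 120)
rect [0.6413 0.0061] [0.0596 0.093 ] yaw -5.0 (291, 177, 57, 89)
[120   2 149] [  0   0 207] [150   1 209] [  0   1 208] [40  9 88] [ 0  3 89]
rect [ 0.4493 -0.0008] [0.0686 0.1216] yaw -14.8 (112, 191, 60, 118)
```

Request:
move_arm:
  motion:
    - {"linear": [0,0.1,-1.5],"turn": [0,0,0],"hand": 1}
    - {"linear": [0,0.12,-3.0],"turn": [0,0,0],"hand": 1}
    - {"linear": [0,0.12,-4.5],"turn": [0,0,0],"hand": 1}
    - {"linear": [0,0.12,-6.0],"turn": [0,0,0],"hand": 1}
    - {"linear": [0,0.12,-7.0],"turn": [0,0,0],"hand": 1}

```text
clock: 2.92
tcp_pos: [0.6404, 0.0087, 0.0269]
tool_rot: [0.738, 0.674, -0.001, -0.001]
ft_force: [0.0, -0.3, -0.6]
gripper_width: 0.0941
gripper_force: 0.0
```

Request:
move_arm:
  motion:
    - {"linear": [0,0,-0.4],"turn": [0,0,0],"hand": 1}
    - {"linear": [0,0,-0.8],"turn": [0,0,0],"hand": 1}
    - {"linear": [0,0,-1.05],"turn": [0,0,0],"hand": 1}
    - {"linear": [0,0,-1.05],"turn": [0,0,0],"hand": 1}

```text
clock: 3.25
tcp_pos: [0.6421, 0.0109, 0.0042]
tool_rot: [0.738, 0.675, -0.0, 0.0]
ft_force: [0.2, -0.3, 0.7]
gripper_width: 0.0938
gripper_force: 0.0
```

Request:
move_arm:
  motion:
    - {"linear": [0,0,0],"turn": [0,0,0],"hand": 0.6}
    - {"linear": [0,0,0],"turn": [0,0,0],"hand": 0.6}
    - {"linear": [0,0,0],"turn": [0,0,0],"hand": 0.6}
    - {"linear": [0,0,0],"turn": [0,0,0],"hand": 0.6}
    - {"linear": [0,0,0],"turn": [0,0,0],"hand": 0.6}
  squeeze: 20

```text
clock: 3.67
tcp_pos: [0.6423, 0.0116, 0.0049]
tool_rot: [0.737, 0.676, 0.0, 0.0]
ft_force: [-1.7, -0.8, 6.9]
gripper_width: 0.0689
gripper_force: 20.0
```

Request:
move_arm:
  motion:
    - {"linear": [0,0,0],"turn": [0,0,0],"hand": 0.6}
    - {"linear": [0,0,0],"turn": [0,0,0],"hand": 0.6}
    - {"linear": [0,0,0.2],"turn": [0,0,0],"hand": 0.6}
    - {"linear": [0,0,0.4],"turn": [0,0,0],"hand": 0.6}

```text
clock: 4.0
tcp_pos: [0.6417, 0.0116, 0.0144]
tool_rot: [0.737, 0.676, -0.0, -0.0]
ft_force: [-0.4, 0.1, -0.9]
gripper_width: 0.0689
gripper_force: 20.0
```

Request:
move_arm:
  motion:
    - {"linear": [0,0,0.8],"turn": [0,0,0],"hand": 0.6}
    - {"linear": [0,0,1.8],"turn": [0,0,0.2],"hand": 0.6}
    - {"linear": [0,-0.4,2.6],"turn": [0,0,0.4],"hand": 0.6}
    - {"linear": [0,-1.2,3.0],"turn": [0,0,0.7],"hand": 0.6}
    - {"linear": [0,-2.2,3.0],"turn": [0,0,1.0],"hand": 0.6}

```text
clock: 4.42
tcp_pos: [0.6433, -0.0422, 0.0926]
tool_rot: [0.699, 0.715, 0.002, 0.001]
ft_force: [0.2, -0.5, -1.1]
gripper_width: 0.0688
gripper_force: 20.0
```

Request:
move_arm:
  motion:
    - {"linear": [0,-1.1,0],"turn": [0,0,0.2],"hand": 0.6}
    - {"linear": [0,-2.2,0],"turn": [0,0,0.3],"hand": 0.6}
    - {"linear": [-0.1,-3.3,0],"turn": [0,0,0.45],"hand": 0.6}
    - {"linear": [-0.1,-4.4,0],"turn": [0,0,0.45],"hand": 0.6}
    - {"linear": [-0.1,-5.5,0],"turn": [0,0,0.45],"hand": 0.6}

```text
clock: 4.83
tcp_pos: [0.6392, -0.1823, 0.0897]
tool_rot: [0.684, 0.73, -0.0, 0.0]
ft_force: [0.3, -0.2, -2.0]
gripper_width: 0.0686
gripper_force: 20.0
```

Request:
move_arm:
  motion:
    - {"linear": [0,-1.1,0],"turn": [0,0,0],"hand": 0.6}
    - {"linear": [0,-2.0,0],"turn": [0,0,0],"hand": 0.6}
    - {"linear": [0,-2.7,0],"turn": [0,0,0],"hand": 0.6}
    - {"linear": [0,-3.18,0],"turn": [0,0,0],"hand": 0.6}
    - {"linear": [0,-3.18,0],"turn": [0,0,0],"hand": 0.6}

```text
clock: 5.25
tcp_pos: [0.6389, -0.2634, 0.0892]
tool_rot: [0.685, 0.729, -0.0, 0.0]
ft_force: [0.2, -0.8, -1.4]
gripper_width: 0.0687
gripper_force: 20.0
```

Request:
move_arm:
  motion:
    - {"linear": [0,0,0],"turn": [0,0,0],"hand": 0.6}
    - {"linear": [0,0,0],"turn": [0,0,0],"hand": 0.6}

```text
clock: 5.42
tcp_pos: [0.6397, -0.2587, 0.0893]
tool_rot: [0.683, 0.73, 0.0, -0.0]
ft_force: [1.1, 0.4, -0.9]
gripper_width: 0.0688
gripper_force: 20.0
```

Run:
```python
from h import *
c=snap('wrist','w3');o=c['o'];print(o['clock'],o['tcp_pos'],yaw(o))
```

```text
5.4167 [ 0.6397153  -0.25871732  0.08932597] 3.792026656581868
```

View pics/w3.png

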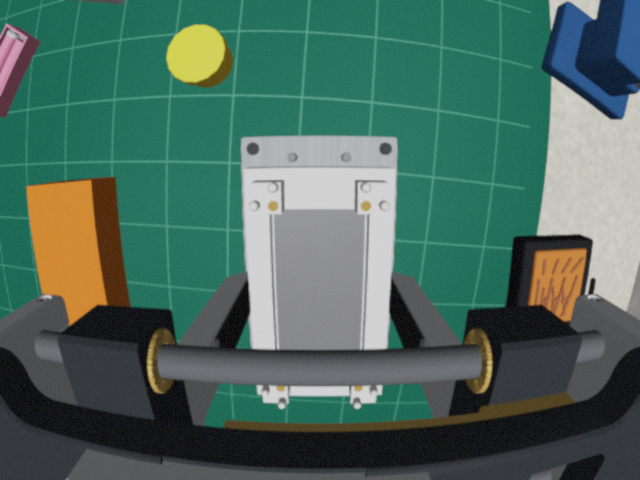

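The tray hangs square in the fingers, its far rim at row 168. The fixture's far edge is at row 138.

Run:
```python
from h import *
c=load('w3');o=c['o']
m=R.from_quat(o['tool_rot']).as_matrix()
for n,uv,z in [('trayedge',[(247,168),(392,167),(320,168)],.1015),('tray bottom end',[(265,403)],.12),('fixcorner',[(242,138),(397,137)],.01)]:
    p=plane(c,uv,z); print(n,p.round(4).tolist(),((p-o['tcp_pos'])@m).round(4).tolist())
t=np.radians(3.7);f=np.array([.6391,-.2605]);Rz=np.array([[np.cos(t),-np.sin(t)],[np.sin(t),np.cos(t)]])
print('exp fix corners',f+Rz@[-.055,.0825],f+Rz@[.055,.0825])
```

```text
trayedge [[0.6033, -0.199, 0.1015], [0.6691, -0.1942, 0.1015], [0.6365, -0.1973, 0.1015]] [[0.062, -0.0324, -0.0121], [0.0624, 0.0335, -0.0121], [0.0615, 0.0008, -0.0121]]
tray bottom end [[0.6164, -0.3117, 0.12]] [[-0.0513, -0.0268, -0.0307]]
fixcorner [[0.5809, -0.1824, 0.01], [0.689, -0.1746, 0.01]] [[0.08, -0.0537, 0.0794], [0.0807, 0.0547, 0.0794]]
exp fix corners [ 0.57889073 -0.18172124] [ 0.68866144 -0.17462268]
```

Request:
move_arm:
  motion:
    - {"linear": [0,0,-0.6],"turn": [0,0,0],"hand": 0.6}
    - {"linear": [0,0,-1.2],"turn": [0,0,0],"hand": 0.6}
    - {"linear": [0,0,-1.6],"turn": [0,0,0],"hand": 0.6}
    - {"linear": [0,0,-1.8],"turn": [0,0,0],"hand": 0.6}
    - {"linear": [0,0,-1.8],"turn": [0,0,0],"hand": 0.6}

```text
clock: 5.88
tcp_pos: [0.6385, -0.2598, 0.042]
tool_rot: [0.684, 0.73, -0.0, -0.001]
ft_force: [0.0, 0.5, -1.5]
gripper_width: 0.0687
gripper_force: 20.0
```

Request:
move_arm:
  motion:
    - {"linear": [0,0,0],"turn": [0,0,0],"hand": 0.6}
    - {"linear": [0,0,0],"turn": [0,0,0],"hand": 0.6}
    - {"linear": [0,0,0],"turn": [0,0,0],"hand": 0.6}

```text
clock: 6.13
tcp_pos: [0.6398, -0.2606, 0.0448]
tool_rot: [0.684, 0.73, 0.0, 0.0]
ft_force: [0.2, 1.0, -1.3]
gripper_width: 0.069
gripper_force: 20.0
```

Request:
move_arm:
  motion:
    - {"linear": [0,-0.03,-0.25],"turn": [0,0,0],"hand": 0.6}
    - {"linear": [0,-0.03,-0.5],"turn": [0,0,0],"hand": 0.6}
    - {"linear": [0,-0.03,-0.7],"turn": [0,0,0],"hand": 0.6}
    - {"linear": [0,-0.03,-0.85],"turn": [0,0,0],"hand": 0.6}
    - {"linear": [0,-0.03,-0.9],"turn": [0,0,0],"hand": 0.6}

```text
clock: 6.55
tcp_pos: [0.639, -0.2613, 0.0219]
tool_rot: [0.684, 0.73, -0.001, -0.0]
ft_force: [-13.2, 2.9, 28.0]
gripper_width: 0.0684
gripper_force: 20.0
```

Request:
move_arm:
  motion:
    - {"linear": [0,0,0],"turn": [0,0,0],"hand": 0.6}
    - {"linear": [0,0,0],"turn": [0,0,0],"hand": 0.6}
    - {"linear": [0,0,0],"turn": [0,0,0],"hand": 0.6}

```text
clock: 6.8
tcp_pos: [0.639, -0.2613, 0.022]
tool_rot: [0.684, 0.73, -0.0, -0.0]
ft_force: [-6.8, 0.7, 12.1]
gripper_width: 0.0687
gripper_force: 20.0
```

Request:
move_arm:
  motion:
    - {"linear": [0,0,0],"turn": [0,0,0],"hand": 1}
    - {"linear": [0,0,0],"turn": [0,0,0],"hand": 1}
    - {"linear": [0,0,0],"turn": [0,0,0],"hand": 1}
    - {"linear": [0,0,0],"turn": [0,0,0],"hand": 1}
    - {"linear": [0,0,0],"turn": [0,0,0],"hand": 1}

```text
clock: 7.22
tcp_pos: [0.6394, -0.2611, 0.0215]
tool_rot: [0.684, 0.73, -0.0, -0.0]
ft_force: [-0.3, -1.0, -0.3]
gripper_width: 0.0935
gripper_force: 0.0
```

Request:
move_arm:
  motion:
    - {"linear": [0,0,1.2],"turn": [0,0,0],"hand": 1}
    - {"linear": [0,0,2.7],"turn": [0,0,0],"hand": 1}
    - {"linear": [0,0,4.2],"turn": [0,0,0],"hand": 1}
    - {"linear": [0,0,5.7],"turn": [0,0,0],"hand": 1}
    - {"linear": [0,0,7.2],"turn": [0,0,0],"hand": 1}

```text
clock: 7.63
tcp_pos: [0.6392, -0.261, 0.2036]
tool_rot: [0.684, 0.73, 0.0, -0.0]
ft_force: [1.4, -0.0, -0.6]
gripper_width: 0.0942
gripper_force: 0.0
```

Request:
move_arm:
  motion:
    - {"linear": [0,0,0],"turn": [0,0,0],"hand": 1}
    - {"linear": [0,0,0],"turn": [0,0,0],"hand": 1}
    - {"linear": [0,0,0],"turn": [0,0,0],"hand": 1}

```text
clock: 7.88
tcp_pos: [0.6391, -0.2612, 0.201]
tool_rot: [0.684, 0.73, -0.0, -0.0]
ft_force: [-0.5, 0.3, -0.5]
gripper_width: 0.094
gripper_force: 0.0
```

Run:
```python
from h import *
c=snap('wrist','w4');o=c['o'];print(o['clock'],o['tcp_pos'],yaw(o))
rect(c,(0,0,190),(180,30,255),(275,140,380,295),.034)
```

```text
7.8833 [ 0.63910645 -0.26120565  0.20099342] 3.69994613870098
rect [ 0.639  -0.2606] [0.0695 0.1216] yaw 3.67 (282, 161, 75, 125)
```

View pics/w4.png

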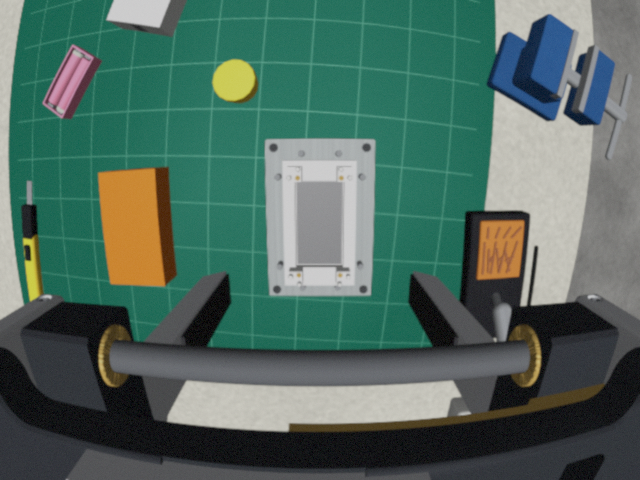

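The tray is seated at (0.639,-0.2606) with a yaw of 3.7°. On to the battery holder.

Request:
move_arm:
  motion:
    - {"linear": [-0.5,1.4,0],"turn": [0,0,0],"hand": 1}
    - {"linear": [-1.0,2.8,0],"turn": [0,0,0],"hand": 1}
    - {"linear": [-1.5,4.2,0],"turn": [0,0,0],"hand": 1}
    - {"linear": [-2.0,5.6,0],"turn": [0,0,0],"hand": 1}
    - {"linear": [-2.6,7.0,0],"turn": [0,0,0],"hand": 1}

```text
clock: 8.35
tcp_pos: [0.5731, -0.0846, 0.2002]
tool_rot: [0.684, 0.73, -0.001, -0.001]
ft_force: [0.3, 0.9, 0.8]
gripper_width: 0.0941
gripper_force: 0.0
```

Request:
move_arm:
  motion:
    - {"linear": [-0.5,1.4,0],"turn": [0,0,0],"hand": 1}
    - {"linear": [-1.0,2.8,0],"turn": [0,0,0],"hand": 1}
    - {"linear": [-1.5,4.2,0],"turn": [0,0,0],"hand": 1}
    - {"linear": [-2.0,5.6,0],"turn": [0,0,0],"hand": 1}
    - {"linear": [-2.6,7.0,0],"turn": [0,0,0],"hand": 1}

```text
clock: 8.77
tcp_pos: [0.5081, 0.0901, 0.2005]
tool_rot: [0.684, 0.73, -0.001, -0.001]
ft_force: [0.1, 0.1, -0.4]
gripper_width: 0.0941
gripper_force: 0.0
```

Request:
move_arm:
  motion:
    - {"linear": [-0.5,1.4,0],"turn": [0,0,0],"hand": 1}
    - {"linear": [-1.0,2.8,0],"turn": [0,0,0],"hand": 1}
    - {"linear": [-1.5,4.2,0],"turn": [0,0,0],"hand": 1}
    - {"linear": [-2.0,5.6,0],"turn": [0,0,0],"hand": 1}
    - {"linear": [-2.5,6.8,0],"turn": [0,0,0],"hand": 1}

```text
clock: 9.18
tcp_pos: [0.4454, 0.2607, 0.2007]
tool_rot: [0.684, 0.73, -0.001, -0.001]
ft_force: [-0.1, -0.1, -0.4]
gripper_width: 0.0944
gripper_force: 0.0
```

Request:
move_arm:
  motion:
    - {"linear": [0,0,0],"turn": [0,0,0],"hand": 1}
    - {"linear": [0,0,0],"turn": [0,0,0],"hand": 1}
    - {"linear": [0,0,0],"turn": [0,0,0],"hand": 1}

```text
clock: 9.43
tcp_pos: [0.4468, 0.2581, 0.2007]
tool_rot: [0.684, 0.73, -0.001, -0.0]
ft_force: [1.2, 0.0, 0.4]
gripper_width: 0.0937
gripper_force: 0.0
```

Run:
```python
from h import *
c=snap('wrist','w5');o=c['o'];print(o['clock'],o['tcp_pos'],yaw(o),o['joint_pos'].round(2))
```

```text
9.4333 [0.44676256 0.2581495  0.20074078] 3.697274887275114 [ 0.02  0.3  -0.72  1.87  0.22  1.06 -0.72]
```

View pics/w5.png

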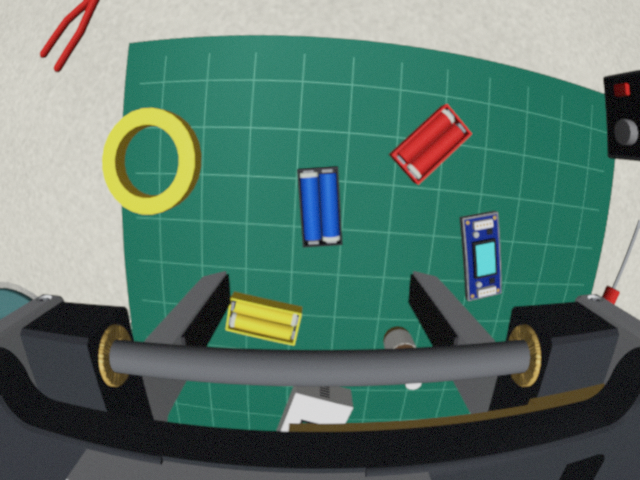

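The black holder with blue cells is at (320,207), between the tape roll (150,160) and the red look-alike (431,144). The display board is at (481,257) and the yellow look-alike at (263,318).

Run:
```python
from h import *
c=load('w5')
h=cv2.cvtColor(c['pixels'],cv2.COLOR_RGB2HSV);
# dark-green mat excluded: not hue 60-100 saturated
g=cv2.inRange(h,(65,60,40),(98,255,255));
for n,box,z in [('bat',(285,155,355,258),.02),('disp',(450,200,512,308),.010)]:
    x0,y0,x1,y1=box;M=np.zeros_like(g);M[y0:y1,x0:x1]=255-g[y0:y1,x0:x1];M=cv2.morphologyEx(M,cv2.MORPH_OPEN,np.ones((5,5)));
    q=max(cv2.findContours(M,0,1)[0],key=cv2.contourArea);print(n,cv2.boundingRect(q),cv2.minAreaRect(plane(c,q[:,0],z)[:,:2].astype(np.float32)))
rect(c,(105,120,60),(125,255,255),(285,155,355,258),.018,9)
rect(c,(105,120,40),(130,255,255),(450,200,512,308),.010,15)
```

```text
bat (298, 167, 43, 79) ((0.44575610756874084, 0.2740061283111572), (0.03821134567260742, 0.07696234434843063), 6.850804805755615)
disp (461, 212, 40, 88) ((0.6293150186538696, 0.23100630939006805), (0.04597850888967514, 0.09839288145303726), 14.169977188110352)
rect [0.4462 0.2738] [0.0366 0.0665] yaw 6.86 (300, 173, 40, 68)
rect [0.6303 0.2329] [0.0388 0.0868] yaw 14.0 (466, 216, 34, 78)
```

Request:
move_arm:
  motion:
    - {"linear": [0,0.3,-1.3],"turn": [0,0,0.3],"hand": 1}
    - {"linear": [0,0.63,-2.6],"turn": [0,0,0.53],"hand": 1}
    - {"linear": [0,0.63,-3.5],"turn": [0,0,0.53],"hand": 1}
    - {"linear": [0,0.63,-4],"turn": [0,0,0.53],"hand": 1}
    - {"linear": [0,0.63,-4],"turn": [0,0,0.53],"hand": 1}

```text
clock: 9.9
tcp_pos: [0.4462, 0.2729, 0.0993]
tool_rot: [0.664, 0.748, -0.002, -0.001]
ft_force: [-0.6, -0.7, 0.8]
gripper_width: 0.094
gripper_force: 0.0
```

Request:
move_arm:
  motion:
    - {"linear": [0,0,0],"turn": [0,0,0],"hand": 1}
    - {"linear": [0,0,0],"turn": [0,0,0],"hand": 1}

```text
clock: 10.07
tcp_pos: [0.4478, 0.2745, 0.103]
tool_rot: [0.664, 0.748, 0.001, 0.0]
ft_force: [0.0, -0.2, 0.2]
gripper_width: 0.0935
gripper_force: 0.0
```

Run:
```python
from h import *
c=snap('wrist','w6');o=c['o'];print(o['clock'],o['tcp_pos'],yaw(o))
rect(c,(105,120,60),(125,255,255),(240,100,400,338),.018,9)
h=cv2.cvtColor(c['pixels'],cv2.COLOR_RGB2HSV)
g=cv2.inRange(h,(65,60,40),(98,255,255))
r=np.where(g[100:340,320]==0)[0]+100
print(r.min(),r.max(),np.diff(r).max()); 
s=load('side0');m=load('scene0')
rect(s,(105,120,60),(125,255,255),(300,150,340,195),.018,5)
rect(m,(105,120,60),(125,255,255),(360,155,402,200),.018,5)
```

```text
10.0667 [0.44780873 0.27450952 0.10295592] 6.825128331346065
rect [0.4458 0.274 ] [0.0357 0.0669] yaw 7.56 (292, 202, 49, 89)
194 297 1
rect [0.4448 0.273 ] [0.0365 0.0693] yaw 7.7 (311, 163, 18, 20)
rect [0.4482 0.2704] [0.0347 0.0674] yaw 6.29 (368, 165, 26, 21)
```

Request:
move_arm:
  motion:
    - {"linear": [-0.03,0,-1.2],"turn": [0,0,0],"hand": 1}
    - {"linear": [-0.03,0,-2.4],"turn": [0,0,0],"hand": 1}
    - {"linear": [-0.03,0,-3.3],"turn": [0,0,0],"hand": 1}
    - {"linear": [-0.03,0,-3.6],"turn": [0,0,0],"hand": 1}
    - {"linear": [-0.03,0,-3.6],"turn": [0,0,0],"hand": 1}

```text
clock: 10.53
tcp_pos: [0.4459, 0.2743, 0.0113]
tool_rot: [0.663, 0.748, -0.001, -0.0]
ft_force: [-0.9, 0.8, 0.5]
gripper_width: 0.094
gripper_force: 0.0
```

Request:
move_arm:
  motion:
    - {"linear": [0,0,0],"turn": [0,0,0],"hand": 0.3}
    - {"linear": [0,0,0],"turn": [0,0,0],"hand": 0.3}
    - {"linear": [0,0,0],"turn": [0,0,0],"hand": 0.3}
    - {"linear": [0,0,0],"turn": [0,0,0],"hand": 0.3}
    - {"linear": [0,0,0],"turn": [0,0,0],"hand": 0.3}
  squeeze: 20

```text
clock: 10.95
tcp_pos: [0.4466, 0.2747, 0.0124]
tool_rot: [0.663, 0.748, 0.0, 0.0]
ft_force: [-0.4, -0.2, 0.2]
gripper_width: 0.0637
gripper_force: 0.0
```

Request:
move_arm:
  motion:
    - {"linear": [0,0,0],"turn": [0,0,0],"hand": 0.3}
    - {"linear": [0,0,0],"turn": [0,0,0],"hand": 0.3}
    - {"linear": [0,0,0],"turn": [0,0,0],"hand": 0.3}
    - {"linear": [0,0,0],"turn": [0,0,0],"hand": 0.3}

```text
clock: 11.28
tcp_pos: [0.4462, 0.2746, 0.0117]
tool_rot: [0.663, 0.748, -0.0, -0.0]
ft_force: [-0.3, -1.0, 1.2]
gripper_width: 0.0399
gripper_force: 20.0
```

Request:
move_arm:
  motion:
    - {"linear": [0,0,0.4],"turn": [0,0,0],"hand": 0.3}
    - {"linear": [0,0,1.4],"turn": [0,0,0],"hand": 0.3}
    - {"linear": [0,0,2.8],"turn": [0,0,0],"hand": 0.3}
    - {"linear": [0,0,4.2],"turn": [0,0,0],"hand": 0.3}
    - {"linear": [0.1,-0.3,5.5],"turn": [0,0,0],"hand": 0.3}

```text
clock: 11.7
tcp_pos: [0.4477, 0.2683, 0.1516]
tool_rot: [0.663, 0.749, 0.0, -0.0]
ft_force: [1.0, 0.6, -1.3]
gripper_width: 0.0399
gripper_force: 20.0
```

Request:
move_arm:
  motion:
    - {"linear": [0.4,-1.1,0],"turn": [0,0,-0.1],"hand": 0.3}
    - {"linear": [0.9,-2.5,0],"turn": [0,0,-0.2],"hand": 0.3}
    - {"linear": [1.4,-3.9,0],"turn": [0,0,-0.3],"hand": 0.3}
    - {"linear": [1.9,-5.3,0],"turn": [0,0,-0.4],"hand": 0.3}
    - {"linear": [2.4,-6.7,0],"turn": [0,0,-0.53],"hand": 0.3}

```text
clock: 12.12
tcp_pos: [0.5088, 0.0979, 0.15]
tool_rot: [0.684, 0.73, 0.0, 0.0]
ft_force: [1.0, 0.8, -1.7]
gripper_width: 0.0396
gripper_force: 20.0
```

Request:
move_arm:
  motion:
    - {"linear": [0.5,-1.4,0],"turn": [0,0,0],"hand": 0.3}
    - {"linear": [1.0,-2.8,0],"turn": [0,0,0],"hand": 0.3}
    - {"linear": [1.5,-4.2,0],"turn": [0,0,0],"hand": 0.3}
    - {"linear": [2.0,-5.6,0],"turn": [0,0,0],"hand": 0.3}
    - {"linear": [2.5,-7.0,0],"turn": [0,0,0],"hand": 0.3}

```text
clock: 12.53
tcp_pos: [0.5713, -0.0772, 0.1499]
tool_rot: [0.684, 0.73, 0.0, 0.0]
ft_force: [0.5, 1.7, -0.8]
gripper_width: 0.0396
gripper_force: 20.0
```

Request:
move_arm:
  motion:
    - {"linear": [0.5,-1.4,0],"turn": [0,0,0],"hand": 0.3}
    - {"linear": [1.0,-2.8,0],"turn": [0,0,0],"hand": 0.3}
    - {"linear": [1.6,-4.2,0],"turn": [0,0,0],"hand": 0.3}
    - {"linear": [2.2,-5.6,-0.3],"turn": [0,0,0],"hand": 0.3}
    - {"linear": [2.7,-6.9,-0.8],"turn": [0,0,0],"hand": 0.3}

```text
clock: 12.95
tcp_pos: [0.6397, -0.2503, 0.1308]
tool_rot: [0.684, 0.729, 0.0, 0.001]
ft_force: [0.9, 0.8, -1.1]
gripper_width: 0.0397
gripper_force: 20.0
```

Request:
move_arm:
  motion:
    - {"linear": [0,-0.5,0],"turn": [0,0,0],"hand": 0.3}
    - {"linear": [0,-0.5,-0.5],"turn": [0,0,0],"hand": 0.3}
    - {"linear": [0,-0.5,-0.8],"turn": [0,0,0],"hand": 0.3}
    - {"linear": [0,-0.5,-0.8],"turn": [0,0,0],"hand": 0.3}
    - {"linear": [0,-0.5,-0.8],"turn": [0,0,0],"hand": 0.3}

```text
clock: 13.37
tcp_pos: [0.6386, -0.2587, 0.1093]
tool_rot: [0.683, 0.73, 0.0, -0.001]
ft_force: [1.5, -0.5, -0.5]
gripper_width: 0.0395
gripper_force: 20.0
```

Run:
```python
from h import *
c=snap('wrist','w7');o=c['o'];print(o['clock'],o['tcp_pos'],yaw(o))
```

```text
13.3667 [ 0.63856144 -0.25868523  0.10926019] 3.8080842238993284
```

View pics/w7.png

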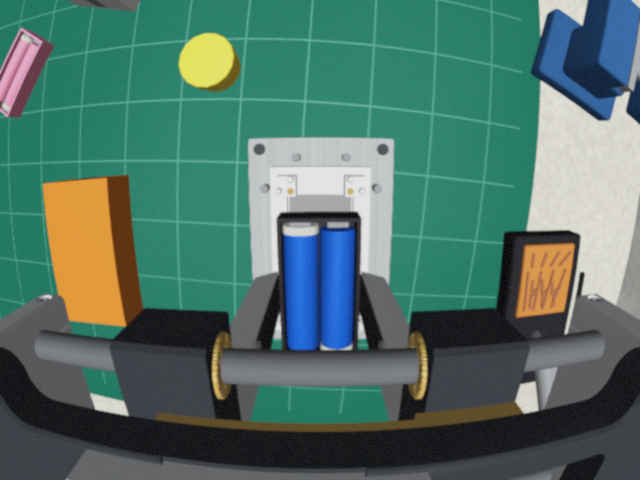

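The holder is held square. Its far edge is at row 213, columns 278 to 361, and the empty pocket lies below.

Run:
```python
from h import *
c=load('w7');o=c['o'];m=R.from_quat(o['tool_rot']).as_matrix()
p=plane(c,[(279,213),(361,213)],.1178); print(((p-o['tcp_pos'])@m).round(4).tolist())
rect(c,(0,0,190),(180,30,255),(262,160,380,205),.034)
print(observe()['tcp_pos'])
```

```text
[[0.0404, -0.0184, -0.0085], [0.0404, 0.02, -0.0085]]
rect [ 0.6365 -0.21  ] [0.0308 0.0816] yaw -86.19 (262, 160, 118, 45)
[ 0.63886767 -0.25894311  0.1097494 ]
```

Request:
move_arm:
  motion:
    - {"linear": [0,-0.1,-0.6],"turn": [0,0,0],"hand": 0.3}
    - {"linear": [0,-0.1,-1.2],"turn": [0,0,0],"hand": 0.3}
    - {"linear": [0,-0.1,-1.6],"turn": [0,0,0],"hand": 0.3}
    - {"linear": [0,-0.1,-1.8],"turn": [0,0,0],"hand": 0.3}
    - {"linear": [0,-0.1,-1.8],"turn": [0,0,0],"hand": 0.3}

```text
clock: 13.83
tcp_pos: [0.6378, -0.2624, 0.0622]
tool_rot: [0.684, 0.73, -0.0, -0.001]
ft_force: [0.6, 0.1, -0.9]
gripper_width: 0.04
gripper_force: 20.0
```

Request:
move_arm:
  motion:
    - {"linear": [0,0,0],"turn": [0,0,0],"hand": 0.3}
    - {"linear": [0,0,0],"turn": [0,0,0],"hand": 0.3}
    - {"linear": [0,0,0],"turn": [0,0,0],"hand": 0.3}

```text
clock: 14.08
tcp_pos: [0.639, -0.263, 0.0648]
tool_rot: [0.684, 0.73, 0.0, 0.0]
ft_force: [-0.0, 0.4, -1.0]
gripper_width: 0.0396
gripper_force: 20.0
```

Request:
move_arm:
  motion:
    - {"linear": [0,0.05,-0.3],"turn": [0,0,0],"hand": 0.3}
    - {"linear": [0,0.05,-0.6],"turn": [0,0,0],"hand": 0.3}
    - {"linear": [0,0.05,-0.8],"turn": [0,0,0],"hand": 0.3}
    - {"linear": [0,0.05,-0.95],"turn": [0,0,0],"hand": 0.3}
    - {"linear": [0,0.05,-1.05],"turn": [0,0,0],"hand": 0.3}

```text
clock: 14.5
tcp_pos: [0.6383, -0.2616, 0.0374]
tool_rot: [0.684, 0.73, -0.0, -0.0]
ft_force: [-12.8, 2.2, 31.3]
gripper_width: 0.0397
gripper_force: 20.0
```

Request:
move_arm:
  motion:
    - {"linear": [0,0,-0.03],"turn": [0,0,0],"hand": 0.3}
    - {"linear": [0,0,-0.05],"turn": [0,0,0],"hand": 0.3}
    - {"linear": [0,0,-0.05],"turn": [0,0,0],"hand": 0.3}

```text
clock: 14.75
tcp_pos: [0.6383, -0.2616, 0.0374]
tool_rot: [0.684, 0.73, -0.0, -0.0]
ft_force: [-8.6, 2.8, 14.3]
gripper_width: 0.0399
gripper_force: 20.0
```

Request:
move_arm:
  motion:
    - {"linear": [0,0,0],"turn": [0,0,0],"hand": 0.8}
    - {"linear": [0,0,0],"turn": [0,0,0],"hand": 0.8}
    - {"linear": [0,0,0],"turn": [0,0,0],"hand": 0.8}
    - {"linear": [0,0,0],"turn": [0,0,0],"hand": 0.8}
    - {"linear": [0,0,0],"turn": [0,0,0],"hand": 0.8}

```text
clock: 15.17
tcp_pos: [0.6387, -0.2616, 0.0366]
tool_rot: [0.684, 0.73, 0.0, -0.0]
ft_force: [-0.1, 0.5, 0.2]
gripper_width: 0.0696
gripper_force: 0.0
```

Request:
move_arm:
  motion:
    - {"linear": [0,0,1.0],"turn": [0,0,0],"hand": 1}
    - {"linear": [0,0,2.4],"turn": [0,0,0],"hand": 1}
    - {"linear": [0,0,3.8],"turn": [0,0,0],"hand": 1}
    - {"linear": [0,0,5.2],"turn": [0,0,0],"hand": 1}
    - {"linear": [0,0,6.5],"turn": [0,0,0],"hand": 1}

```text
clock: 15.58
tcp_pos: [0.6387, -0.2616, 0.2013]
tool_rot: [0.684, 0.73, 0.0, 0.0]
ft_force: [-0.3, -0.2, 1.1]
gripper_width: 0.0938
gripper_force: 0.0
```

Request:
move_arm:
  motion:
    - {"linear": [0,0,0],"turn": [0,0,0],"hand": 1}
    - {"linear": [0,0,0],"turn": [0,0,0],"hand": 1}
    - {"linear": [0,0,0],"turn": [0,0,0],"hand": 1}

```text
clock: 15.83
tcp_pos: [0.6384, -0.2617, 0.1986]
tool_rot: [0.684, 0.73, -0.0, -0.0]
ft_force: [-0.8, 0.7, -0.2]
gripper_width: 0.0935
gripper_force: 0.0
```

Run:
```python
from h import *
c=snap('wrist','w8');o=c['o'];print(o['clock'],o['tcp_pos'],yaw(o))
rect(c,(105,120,60),(125,255,255),(285,160,360,295),.044,9)
rect(c,(0,0,190),(180,30,255),(275,140,380,295),.034,9)
cv2.imwrite('pics/c8.png',cv2.resize(c['pixels'][130:310,230:410,::-1],None,fx=3,fy=3))
```

```text
15.8333 [ 0.63839919 -0.26169429  0.19857303] 3.7016193367030326
rect [ 0.638  -0.2622] [0.0357 0.0658] yaw 4.27 (299, 193, 40, 71)
rect [ 0.6391 -0.2602] [0.0698 0.1216] yaw 3.6 (283, 160, 75, 126)
```

View pics/c8.png

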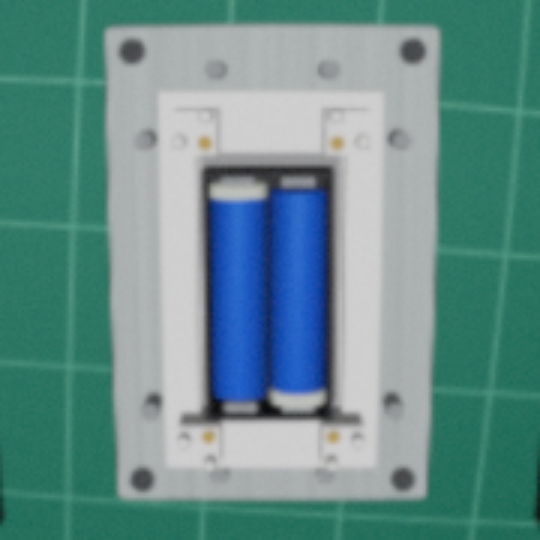

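The holder sits in the pocket and the tray hasn't shifted. Next is the display board.

Request:
move_arm:
  motion:
    - {"linear": [0,1.4,0],"turn": [0,0,0.1],"hand": 1}
    - {"linear": [-0.1,2.9,0],"turn": [0,0,0.2],"hand": 1}
    - {"linear": [-0.1,4.4,0],"turn": [0,0,0.4],"hand": 1}
    - {"linear": [-0.2,5.9,0],"turn": [0,0,0.6],"hand": 1}
    - {"linear": [-0.2,7.4,0],"turn": [0,0,0.7],"hand": 1}

```text
clock: 16.3
tcp_pos: [0.6326, -0.075, 0.1978]
tool_rot: [0.656, 0.755, -0.001, -0.001]
ft_force: [1.5, 1.0, -0.8]
gripper_width: 0.0939
gripper_force: 0.0
```

Request:
move_arm:
  motion:
    - {"linear": [0,1.4,0],"turn": [0,0,0.2],"hand": 1}
    - {"linear": [0,2.9,0],"turn": [0,0,0.4],"hand": 1}
    - {"linear": [-0.1,4.4,0],"turn": [0,0,0.6],"hand": 1}
    - {"linear": [-0.1,5.9,0],"turn": [0,0,0.8],"hand": 1}
    - {"linear": [-0.1,7.4,0],"turn": [0,0,1.0],"hand": 1}

```text
clock: 16.72
tcp_pos: [0.6303, 0.1099, 0.1979]
tool_rot: [0.616, 0.788, -0.001, -0.001]
ft_force: [0.1, -0.1, 1.0]
gripper_width: 0.0938
gripper_force: 0.0
```

Request:
move_arm:
  motion:
    - {"linear": [0,1.4,0],"turn": [0,0,0],"hand": 1}
    - {"linear": [0,2.9,-0.5],"turn": [0,0,0],"hand": 1}
    - {"linear": [0,4.4,-1.2],"turn": [0,0,0],"hand": 1}
    - {"linear": [0,4.9,-2.0],"turn": [0,0,0],"hand": 1}
    - {"linear": [0,4.9,-2.0],"turn": [0,0,0],"hand": 1}

```text
clock: 17.13
tcp_pos: [0.6279, 0.2346, 0.1441]
tool_rot: [0.614, 0.789, -0.002, -0.003]
ft_force: [-0.8, -0.3, -0.5]
gripper_width: 0.094
gripper_force: 0.0
```

Request:
move_arm:
  motion:
    - {"linear": [0,0,0],"turn": [0,0,0],"hand": 1}
    - {"linear": [0,0,0],"turn": [0,0,0],"hand": 1}
    - {"linear": [0,0,0],"turn": [0,0,0],"hand": 1}

```text
clock: 17.38
tcp_pos: [0.6319, 0.2294, 0.1498]
tool_rot: [0.617, 0.787, 0.0, 0.0]
ft_force: [0.9, 0.3, 0.1]
gripper_width: 0.0935
gripper_force: 0.0
```

Run:
```python
from h import *
c=snap('wrist','w9');o=c['o'];print(o['clock'],o['tcp_pos'],yaw(o),o['joint_pos'].round(2))
h=cv2.cvtColor(c['pixels'],cv2.COLOR_RGB2HSV);g=255-cv2.inRange(h,(65,60,40),(98,255,255))
g[:100]=0;g[335:]=0;g[:,:235]=0;g[:,405:]=0
g=cv2.morphologyEx(g,cv2.MORPH_OPEN,np.ones((5,5)))
q=max(cv2.findContours(g,0,1)[0],key=cv2.contourArea);print(cv2.boundingRect(q),cv2.minAreaRect(plane(c,q[:,0],.01)[:,:2].astype(np.float32)))
cv2.imwrite('pics/c9.png',c['pixels'][:,:,::-1])
```

```text
17.3833 [0.63192012 0.22936137 0.14980402] 13.796119218702259 [ 0.02  0.63 -0.62  1.52  0.39  1.12 -0.44]
(292, 174, 52, 108) ((0.6302990913391113, 0.23109054565429688), (0.04411441460251808, 0.09683408588171005), 13.93476390838623)
```

View pics/w9.png

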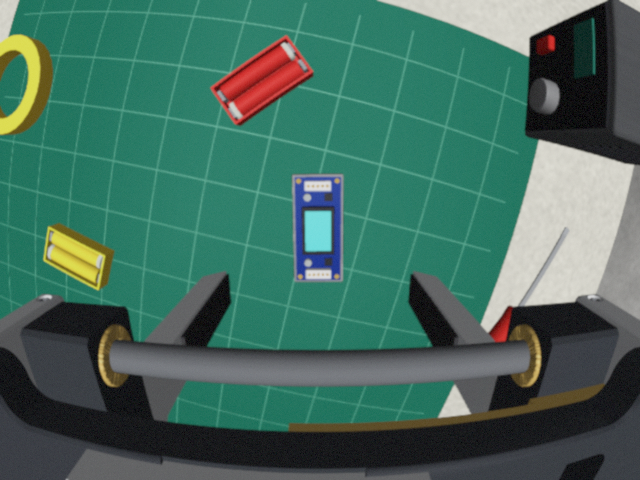

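The display board lies alone at (318,228), aligned with the tool.

Request:
move_arm:
  motion:
    - {"linear": [-0.05,0.07,-1.4],"turn": [0,0,0.02],"hand": 1}
    - {"linear": [-0.05,0.07,-2.8],"turn": [0,0,0.02],"hand": 1}
    - {"linear": [-0.05,0.07,-4.2],"turn": [0,0,0.02],"hand": 1}
    - {"linear": [-0.05,0.07,-5.2],"turn": [0,0,0.02],"hand": 1}
    - {"linear": [-0.05,0.07,-5.6],"turn": [0,0,0.02],"hand": 1}

```text
clock: 17.85
tcp_pos: [0.6289, 0.2308, 0.0062]
tool_rot: [0.616, 0.788, -0.002, -0.001]
ft_force: [-0.7, 0.9, 0.9]
gripper_width: 0.0939
gripper_force: 0.0
```

Request:
move_arm:
  motion:
    - {"linear": [0,0,-0.2],"turn": [0,0,0],"hand": 0.4}
    - {"linear": [0,0,-0.25],"turn": [0,0,0],"hand": 0.4}
    - {"linear": [0,0,-0.25],"turn": [0,0,0],"hand": 0.4}
    - {"linear": [0,0,-0.25],"turn": [0,0,0],"hand": 0.4}
    - {"linear": [0,0,-0.25],"turn": [0,0,0],"hand": 0.4}
  squeeze: 15

```text
clock: 18.27
tcp_pos: [0.6308, 0.2328, 0.0045]
tool_rot: [0.616, 0.788, 0.001, 0.001]
ft_force: [-0.3, -0.1, -0.5]
gripper_width: 0.0638
gripper_force: 0.0
```

Request:
move_arm:
  motion:
    - {"linear": [0,0,0],"turn": [0,0,0],"hand": 0.4}
    - {"linear": [0,0,0],"turn": [0,0,0],"hand": 0.4}
    - {"linear": [0,0,0],"turn": [0,0,0],"hand": 0.4}
    - {"linear": [0,0,0],"turn": [0,0,0],"hand": 0.4}

```text
clock: 18.6
tcp_pos: [0.6301, 0.2326, 0.0033]
tool_rot: [0.615, 0.788, 0.0, 0.0]
ft_force: [-0.3, -1.5, 3.8]
gripper_width: 0.0438
gripper_force: 15.0
```

Request:
move_arm:
  motion:
    - {"linear": [0,0,0.4],"turn": [0,0,0],"hand": 0.4}
    - {"linear": [0,0,1.4],"turn": [0,0,0],"hand": 0.4}
    - {"linear": [0,0,2.8],"turn": [0,0,0],"hand": 0.4}
    - {"linear": [0,0,4.2],"turn": [0,0,0],"hand": 0.4}
    - {"linear": [0,-0.3,5.4],"turn": [0,0,0],"hand": 0.4}

```text
clock: 19.02
tcp_pos: [0.6295, 0.2268, 0.1409]
tool_rot: [0.615, 0.789, 0.001, -0.0]
ft_force: [0.9, 0.7, -1.1]
gripper_width: 0.0436
gripper_force: 15.0
```

Request:
move_arm:
  motion:
    - {"linear": [0,-1.2,0],"turn": [0,0,-0.1],"hand": 0.4}
    - {"linear": [0.1,-2.6,0],"turn": [0,0,-0.3],"hand": 0.4}
    - {"linear": [0.1,-4.0,0],"turn": [0,0,-0.5],"hand": 0.4}
    - {"linear": [0.1,-5.4,0],"turn": [0,0,-0.7],"hand": 0.4}
    - {"linear": [0.1,-6.8,0],"turn": [0,0,-0.9],"hand": 0.4}

```text
clock: 19.43
tcp_pos: [0.6322, 0.0535, 0.1387]
tool_rot: [0.652, 0.758, 0.0, 0.0]
ft_force: [2.0, 0.5, -0.6]
gripper_width: 0.0438
gripper_force: 15.0
```

Request:
move_arm:
  motion:
    - {"linear": [0,-1.4,0],"turn": [0,0,-0.2],"hand": 0.4}
    - {"linear": [0.1,-2.8,0],"turn": [0,0,-0.4],"hand": 0.4}
    - {"linear": [0.1,-4.2,0],"turn": [0,0,-0.6],"hand": 0.4}
    - {"linear": [0.2,-5.6,0],"turn": [0,0,-0.8],"hand": 0.4}
    - {"linear": [0.26,-7.0,0],"turn": [0,0,-0.82],"hand": 0.4}

```text
clock: 19.85
tcp_pos: [0.6388, -0.1216, 0.1388]
tool_rot: [0.684, 0.729, 0.0, 0.0]
ft_force: [0.2, -0.4, -0.4]
gripper_width: 0.0435
gripper_force: 15.0
```

Request:
move_arm:
  motion:
    - {"linear": [0,-1.4,0],"turn": [0,0,0],"hand": 0.4}
    - {"linear": [0,-2.8,0],"turn": [0,0,0],"hand": 0.4}
    - {"linear": [0,-4.0,0],"turn": [0,0,0],"hand": 0.4}
    - {"linear": [0,-5.0,-0.3],"turn": [0,0,0],"hand": 0.4}
    - {"linear": [0,-5.57,-0.8],"turn": [0,0,0],"hand": 0.4}

```text
clock: 20.27
tcp_pos: [0.639, -0.263, 0.1191]
tool_rot: [0.685, 0.729, -0.0, 0.001]
ft_force: [-0.5, -1.3, -0.4]
gripper_width: 0.0439
gripper_force: 15.0
```

Request:
move_arm:
  motion:
    - {"linear": [0,0,-0.3],"turn": [0,0,0],"hand": 0.4}
    - {"linear": [0,0,-0.5],"turn": [0,0,0],"hand": 0.4}
    - {"linear": [0,0,-0.5],"turn": [0,0,0],"hand": 0.4}
    - {"linear": [0,0,-0.5],"turn": [0,0,0],"hand": 0.4}
    - {"linear": [0,0,-0.5],"turn": [0,0,0],"hand": 0.4}

```text
clock: 20.68
tcp_pos: [0.6395, -0.2577, 0.106]
tool_rot: [0.683, 0.73, 0.0, 0.0]
ft_force: [-1.0, 0.4, -0.9]
gripper_width: 0.0438
gripper_force: 15.0
```

Run:
```python
from h import *
c=snap('wrist','w10');o=c['o'];print(o['clock'],o['tcp_pos'],yaw(o))
```

```text
20.6833 [ 0.63946845 -0.25769972  0.10598916] 3.8104288025445214
```

View pics/w10.png

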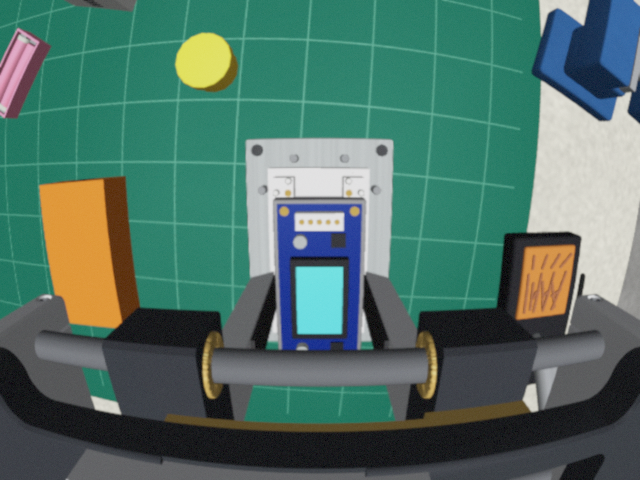

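The board is held square, its far edge at row 199, columns 276 to 364.

Run:
```python
from h import *
c=load('w10');o=c['o'];m=R.from_quat(o['tool_rot']).as_matrix()
p=plane(c,[(276,199),(364,199)],.1127); print(((p-o['tcp_pos'])@m).round(4).tolist())
print(observe()['tcp_pos'])
```

```text
[[0.0469, -0.0199, -0.0067], [0.0468, 0.0215, -0.0067]]
[ 0.63949236 -0.258037    0.10610959]
```

Request:
move_arm:
  motion:
    - {"linear": [0,0,-0.5],"turn": [0,0,0],"hand": 0.4}
    - {"linear": [0,0,-1.0],"turn": [0,0,0],"hand": 0.4}
    - {"linear": [0,0,-1.3],"turn": [0,0,0],"hand": 0.4}
    - {"linear": [0,0,-1.3],"turn": [0,0,0],"hand": 0.4}
    - {"linear": [0,0,-1.3],"turn": [0,0,0],"hand": 0.4}

```text
clock: 21.15
tcp_pos: [0.6385, -0.259, 0.072]
tool_rot: [0.684, 0.73, -0.0, -0.001]
ft_force: [0.1, -0.0, 0.0]
gripper_width: 0.0438
gripper_force: 15.0
```

Request:
move_arm:
  motion:
    - {"linear": [0,0,0],"turn": [0,0,0],"hand": 0.4}
    - {"linear": [0,0,0],"turn": [0,0,0],"hand": 0.4}
    - {"linear": [0,0,0],"turn": [0,0,0],"hand": 0.4}

```text
clock: 21.4
tcp_pos: [0.6392, -0.2593, 0.0734]
tool_rot: [0.684, 0.73, 0.0, 0.0]
ft_force: [-0.3, -0.1, -0.6]
gripper_width: 0.0439
gripper_force: 15.0
```

Well aligned. Lowering 22 mm to the posts.

Request:
move_arm:
  motion:
    - {"linear": [0,0,-0.25],"turn": [0,0,0],"hand": 0.4}
    - {"linear": [0,0,-0.5],"turn": [0,0,0],"hand": 0.4}
    - {"linear": [0,0,-0.7],"turn": [0,0,0],"hand": 0.4}
    - {"linear": [0,0,-0.82],"turn": [0,0,0],"hand": 0.4}
    - {"linear": [0,0,-0.88],"turn": [0,0,0],"hand": 0.4}

```text
clock: 21.82
tcp_pos: [0.6385, -0.2591, 0.0509]
tool_rot: [0.684, 0.73, -0.0, -0.0]
ft_force: [-11.5, 3.6, 24.4]
gripper_width: 0.0438
gripper_force: 15.0
```

Request:
move_arm:
  motion:
    - {"linear": [0,0,-0.02],"turn": [0,0,0],"hand": 0.4}
    - {"linear": [0,0,-0.03],"turn": [0,0,0],"hand": 0.4}
    - {"linear": [0,0,-0.03],"turn": [0,0,0],"hand": 0.4}

```text
clock: 22.07
tcp_pos: [0.6386, -0.2591, 0.051]
tool_rot: [0.684, 0.73, -0.0, -0.0]
ft_force: [-10.4, 3.0, 16.3]
gripper_width: 0.0437
gripper_force: 15.0
```

Request:
move_arm:
  motion:
    - {"linear": [0,0,0.03],"turn": [0,0,0],"hand": 0.8}
    - {"linear": [0,0,0.03],"turn": [0,0,0],"hand": 0.8}
    - {"linear": [0,0,0.03],"turn": [0,0,0],"hand": 0.8}
    - {"linear": [0,0,0.03],"turn": [0,0,0],"hand": 0.8}
    - {"linear": [0,0,0.03],"turn": [0,0,0],"hand": 0.8}

```text
clock: 22.48
tcp_pos: [0.6389, -0.2591, 0.0507]
tool_rot: [0.684, 0.73, -0.0, -0.0]
ft_force: [0.8, -0.1, 0.0]
gripper_width: 0.0729
gripper_force: 0.0
```

Request:
move_arm:
  motion:
    - {"linear": [0,0,1.0],"turn": [0,0,0],"hand": 1}
    - {"linear": [0,0,2.4],"turn": [0,0,0],"hand": 1}
    - {"linear": [0,0,3.8],"turn": [0,0,0],"hand": 1}
    - {"linear": [0,0,5.2],"turn": [0,0,0],"hand": 1}
    - {"linear": [0,0,6.0],"turn": [0,0,0],"hand": 1}

```text
clock: 22.9
tcp_pos: [0.6399, -0.2593, 0.205]
tool_rot: [0.684, 0.73, 0.001, 0.002]
ft_force: [0.7, -0.2, 1.1]
gripper_width: 0.0939
gripper_force: 0.0
```

Request:
move_arm:
  motion:
    - {"linear": [0,0,0],"turn": [0,0,0],"hand": 1}
    - {"linear": [0,0,0],"turn": [0,0,0],"hand": 1}
    - {"linear": [0,0,0],"turn": [0,0,0],"hand": 1}

```text
clock: 23.15
tcp_pos: [0.6384, -0.2591, 0.1998]
tool_rot: [0.684, 0.73, -0.0, -0.001]
ft_force: [-0.2, 0.1, 0.7]
gripper_width: 0.0938
gripper_force: 0.0
```

Run:
```python
from h import *
c=snap('wrist','w11');o=c['o'];print(o['clock'],o['tcp_pos'],yaw(o))
rect(c,(105,100,40),(130,255,255),(275,150,370,300),.058,25)
rect(c,(0,0,185),(180,30,255),(275,140,380,300),.034,25)
cv2.imwrite('pics/c11.png',cv2.resize(c['pixels'][130:310,230:410,::-1],None,fx=3,fy=3))
```

```text
23.15 [ 0.63844666 -0.25912809  0.19982232] 3.703450832433589
rect [ 0.6388 -0.2608] [0.0394 0.0922] yaw 3.7 (297, 181, 46, 102)
rect [ 0.6391 -0.2607] [0.0708 0.1225] yaw 3.6 (282, 163, 76, 126)
```

View pics/c11.png

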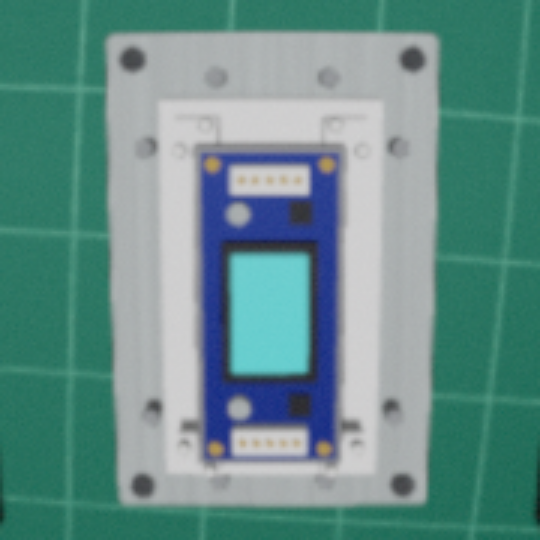

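The board is seated between the pins. Now the white window cover.

Request:
move_arm:
  motion:
    - {"linear": [-0.7,1.0,0],"turn": [0,0,-0.3],"hand": 1}
    - {"linear": [-1.5,2.0,0],"turn": [0,0,-0.6],"hand": 1}
    - {"linear": [-2.3,3.1,0],"turn": [0,0,-0.9],"hand": 1}
    - {"linear": [-3.1,4.2,0],"turn": [0,0,-1.2],"hand": 1}
    - {"linear": [-3.9,5.3,0],"turn": [0,0,-1.6],"hand": 1}

```text
clock: 23.62
tcp_pos: [0.5397, -0.1255, 0.1996]
tool_rot: [0.743, 0.669, -0.001, -0.001]
ft_force: [1.1, 1.0, 0.4]
gripper_width: 0.094
gripper_force: 0.0
```

Request:
move_arm:
  motion:
    - {"linear": [-0.8,1.1,0],"turn": [0,0,-0.3],"hand": 1}
    - {"linear": [-1.6,2.2,0],"turn": [0,0,-0.6],"hand": 1}
    - {"linear": [-2.4,3.3,0],"turn": [0,0,-0.9],"hand": 1}
    - {"linear": [-3.2,4.4,0],"turn": [0,0,-1.2],"hand": 1}
    - {"linear": [-3.66,5.03,0],"turn": [0,0,-1.48],"hand": 1}

```text
clock: 24.03
tcp_pos: [0.4474, 0.0015, 0.2]
tool_rot: [0.792, 0.61, -0.001, -0.001]
ft_force: [0.3, -0.2, -0.1]
gripper_width: 0.0943
gripper_force: 0.0
```

Request:
move_arm:
  motion:
    - {"linear": [0,0,0],"turn": [0,0,0],"hand": 1}
    - {"linear": [0,0,0],"turn": [0,0,0],"hand": 1}
    - {"linear": [0,0,0],"turn": [0,0,0],"hand": 1}
    - {"linear": [0,0,0],"turn": [0,0,0],"hand": 1}

```text
clock: 24.37
tcp_pos: [0.4501, -0.0016, 0.2005]
tool_rot: [0.792, 0.61, -0.0, -0.0]
ft_force: [-0.2, -0.6, 0.5]
gripper_width: 0.0941
gripper_force: 0.0
```

Run:
```python
from h import *
c=snap('wrist','w12');o=c['o'];print(o['clock'],o['tcp_pos'],yaw(o))
rect(c,(0,0,185),(180,50,255),(265,120,375,300),.037)
```

```text
24.3667 [ 0.45013227 -0.00164946  0.20048412] -14.821540985026473
rect [ 0.4498 -0.0007] [0.0691 0.1218] yaw -14.49 (281, 161, 75, 126)
```

Request:
move_arm:
  motion:
    - {"linear": [0,0.03,-1.5],"turn": [0,0,0.03],"hand": 1}
    - {"linear": [0,0.03,-3.0],"turn": [0,0,0.03],"hand": 1}
    - {"linear": [0,0.03,-4.5],"turn": [0,0,0.03],"hand": 1}
    - {"linear": [0,0.03,-5.8],"turn": [0,0,0.03],"hand": 1}
    - {"linear": [0,0.03,-6.8],"turn": [0,0,0.03],"hand": 1}

```text
clock: 24.83
tcp_pos: [0.449, -0.0005, 0.0281]
tool_rot: [0.791, 0.611, -0.001, -0.001]
ft_force: [0.9, 0.5, -0.8]
gripper_width: 0.0939
gripper_force: 0.0
```

Request:
move_arm:
  motion:
    - {"linear": [0,0,-0.5],"turn": [0,0,0],"hand": 1}
    - {"linear": [0,0,-0.8],"turn": [0,0,0],"hand": 1}
    - {"linear": [0,0,-0.8],"turn": [0,0,0],"hand": 0.6}
    - {"linear": [0,0,-0.8],"turn": [0,0,0],"hand": 0.6}
    - {"linear": [0,0,-0.8],"turn": [0,0,0],"hand": 0.6}
  squeeze: 15

```text
clock: 25.25
tcp_pos: [0.4506, -0.0003, 0.0118]
tool_rot: [0.791, 0.611, 0.0, 0.0]
ft_force: [-0.1, -0.0, -0.1]
gripper_width: 0.0773
gripper_force: 0.0
```

Request:
move_arm:
  motion:
    - {"linear": [0,0,0],"turn": [0,0,0],"hand": 0.6}
    - {"linear": [0,0,0],"turn": [0,0,0],"hand": 0.6}
    - {"linear": [0,0,0],"turn": [0,0,0],"hand": 0.6}
    - {"linear": [0,0,0],"turn": [0,0,0],"hand": 0.6}

```text
clock: 25.58
tcp_pos: [0.4506, -0.0004, 0.0118]
tool_rot: [0.791, 0.611, 0.0, 0.001]
ft_force: [-1.0, 0.0, 9.1]
gripper_width: 0.0687
gripper_force: 15.0
```

Request:
move_arm:
  motion:
    - {"linear": [0,0,0.4],"turn": [0,0,0],"hand": 0.6}
    - {"linear": [0,0,1.4],"turn": [0,0,0],"hand": 0.6}
    - {"linear": [0,0,2.8],"turn": [0,0,0],"hand": 0.6}
    - {"linear": [0,0,4.2],"turn": [0,0,0],"hand": 0.6}
    - {"linear": [0.1,-0.1,5.4],"turn": [0,0,0],"hand": 0.6}

```text
clock: 26.0
tcp_pos: [0.452, -0.0019, 0.1488]
tool_rot: [0.791, 0.612, 0.0, 0.0]
ft_force: [1.5, 0.2, -0.9]
gripper_width: 0.0689
gripper_force: 15.0
```

Request:
move_arm:
  motion:
    - {"linear": [0.6,-0.8,0],"turn": [0,0,0.3],"hand": 0.6}
    - {"linear": [1.3,-1.8,0],"turn": [0,0,0.6],"hand": 0.6}
    - {"linear": [2.0,-2.8,0],"turn": [0,0,0.9],"hand": 0.6}
    - {"linear": [2.8,-3.9,0],"turn": [0,0,1.2],"hand": 0.6}
    - {"linear": [3.6,-5.0,0],"turn": [0,0,1.6],"hand": 0.6}

```text
clock: 26.42
tcp_pos: [0.543, -0.1291, 0.1471]
tool_rot: [0.737, 0.676, 0.0, 0.0]
ft_force: [-0.9, 0.6, -0.6]
gripper_width: 0.0688
gripper_force: 15.0
```

Request:
move_arm:
  motion:
    - {"linear": [0.8,-1.1,0],"turn": [0,0,0.3],"hand": 0.6}
    - {"linear": [1.6,-2.2,0],"turn": [0,0,0.6],"hand": 0.6}
    - {"linear": [2.4,-3.3,0],"turn": [0,0,0.9],"hand": 0.6}
    - {"linear": [3.2,-4.4,0],"turn": [0,0,1.2],"hand": 0.6}
    - {"linear": [3.84,-5.31,0],"turn": [0,0,1.45],"hand": 0.6}

```text
clock: 26.83
tcp_pos: [0.6391, -0.2627, 0.1469]
tool_rot: [0.684, 0.73, 0.0, 0.0]
ft_force: [0.2, -0.1, -0.6]
gripper_width: 0.0689
gripper_force: 15.0
```

Request:
move_arm:
  motion:
    - {"linear": [0,0,-0.2],"turn": [0,0,0],"hand": 0.6}
    - {"linear": [0,0,-0.4],"turn": [0,0,0],"hand": 0.6}
    - {"linear": [0,0,-0.4],"turn": [0,0,0],"hand": 0.6}
    - {"linear": [0,0,-0.4],"turn": [0,0,0],"hand": 0.6}
    - {"linear": [0,0,-0.4],"turn": [0,0,0],"hand": 0.6}

```text
clock: 27.25
tcp_pos: [0.6383, -0.2595, 0.1367]
tool_rot: [0.684, 0.73, 0.0, 0.0]
ft_force: [-0.3, -0.2, -1.1]
gripper_width: 0.069
gripper_force: 15.0
```

Run:
```python
from h import *
c=snap('wrist','w13');o=c['o'];print(o['clock'],o['tcp_pos'],yaw(o))
m=R.from_quat(o['tool_rot']).as_matrix()
h=cv2.cvtColor(c['pixels'],cv2.COLOR_RGB2HSV);M=cv2.inRange(h,(0,0,185),(180,40,255));
for u in (265,280,310,350,370):
    r=np.where(M[60:330,u]>0)[0]+60; print(u,r.min() if len(r) else None, ((plane(c,[(u,r.min())],o['tcp_pos'][2]+.0255)-o['tcp_pos'])@m).round(4) if len(r) else '')
print(M[210].nonzero()[0][[0,-1]],h[150:215:4,310,2])
```

```text
27.25 [ 0.6383069  -0.25954968  0.13668669] 3.76121452095461
265 173 [[ 0.0602 -0.0221 -0.0255]]
280 165 [[ 0.0634 -0.0158 -0.0255]]
310 165 [[ 0.0633 -0.0033 -0.0255]]
350 165 [[ 0.0634  0.0132 -0.0255]]
370 173 [[ 0.0601  0.0216 -0.0255]]
[239 618] [175 175 176 169 202  99 204 205 204 205 204 204 204 203 204 204 205]
```

Request:
move_arm:
  motion:
    - {"linear": [0,0,-0.6],"turn": [0,0,0],"hand": 0.6}
    - {"linear": [0,0,-1.2],"turn": [0,0,0],"hand": 0.6}
    - {"linear": [0,0,-1.8],"turn": [0,0,0],"hand": 0.6}
    - {"linear": [0,0,-2.1],"turn": [0,0,0],"hand": 0.6}
    - {"linear": [0,0,-2.1],"turn": [0,0,0],"hand": 0.6}

```text
clock: 27.72
tcp_pos: [0.6371, -0.2599, 0.0804]
tool_rot: [0.684, 0.73, -0.001, -0.002]
ft_force: [-0.5, 0.1, -1.3]
gripper_width: 0.0689
gripper_force: 15.0
```

Request:
move_arm:
  motion:
    - {"linear": [0,0,0],"turn": [0,0,0],"hand": 0.6}
    - {"linear": [0,0,0],"turn": [0,0,0],"hand": 0.6}
    - {"linear": [0,0,0],"turn": [0,0,0],"hand": 0.6}

```text
clock: 27.97
tcp_pos: [0.6389, -0.2605, 0.0841]
tool_rot: [0.684, 0.73, 0.0, 0.0]
ft_force: [-0.6, -0.2, -0.8]
gripper_width: 0.0688
gripper_force: 15.0
```

Request:
move_arm:
  motion:
    - {"linear": [0,0.01,-0.3],"turn": [0,0,0],"hand": 0.6}
    - {"linear": [0,0.01,-0.6],"turn": [0,0,0],"hand": 0.6}
    - {"linear": [0,0.01,-0.8],"turn": [0,0,0],"hand": 0.6}
    - {"linear": [0,0.01,-1.0],"turn": [0,0,0],"hand": 0.6}
    - {"linear": [0,0.01,-1.2],"turn": [0,0,0],"hand": 0.6}

```text
clock: 28.38
tcp_pos: [0.6383, -0.2601, 0.0527]
tool_rot: [0.684, 0.73, -0.0, -0.0]
ft_force: [-0.2, -0.5, -0.8]
gripper_width: 0.0687
gripper_force: 15.0
```

Request:
move_arm:
  motion:
    - {"linear": [0,0,-0.15],"turn": [0,0,0],"hand": 0.6}
    - {"linear": [0,0,-0.25],"turn": [0,0,0],"hand": 0.6}
    - {"linear": [0,0,-0.32],"turn": [0,0,0],"hand": 0.6}
    - {"linear": [0,0,-0.36],"turn": [0,0,0],"hand": 0.6}
    - {"linear": [0,0,-0.36],"turn": [0,0,0],"hand": 0.6}

```text
clock: 28.8
tcp_pos: [0.6382, -0.2602, 0.0456]
tool_rot: [0.684, 0.73, -0.0, -0.0]
ft_force: [-8.1, 3.5, 15.8]
gripper_width: 0.0691
gripper_force: 15.0
```

Contact came at the expected height of 0.0456. Releasing and backing off.

Request:
move_arm:
  motion:
    - {"linear": [0,0,0],"turn": [0,0,0],"hand": 1}
    - {"linear": [0,0,0],"turn": [0,0,0],"hand": 1}
    - {"linear": [0,0,0],"turn": [0,0,0],"hand": 1}
    - {"linear": [0,0,0],"turn": [0,0,0],"hand": 1}
    - {"linear": [0,0,0],"turn": [0,0,0],"hand": 1}

```text
clock: 29.22
tcp_pos: [0.6384, -0.2602, 0.0443]
tool_rot: [0.684, 0.73, -0.0, -0.0]
ft_force: [0.0, -1.1, -0.4]
gripper_width: 0.0938
gripper_force: 0.0
```

Request:
move_arm:
  motion:
    - {"linear": [0,0,0.8],"turn": [0,0,0],"hand": 1}
    - {"linear": [0,0,2.2],"turn": [0,0,0],"hand": 1}
    - {"linear": [0,0,3.6],"turn": [0,0,0],"hand": 1}
    - {"linear": [0,0,5.0],"turn": [0,0,0],"hand": 1}
    - {"linear": [0,0,6.2],"turn": [0,0,0],"hand": 1}

```text
clock: 29.63
tcp_pos: [0.6386, -0.2601, 0.2019]
tool_rot: [0.684, 0.73, 0.0, 0.001]
ft_force: [0.2, -1.2, 0.3]
gripper_width: 0.0942
gripper_force: 0.0
```

Request:
move_arm:
  motion:
    - {"linear": [0,0,0],"turn": [0,0,0],"hand": 1}
    - {"linear": [0,0,0],"turn": [0,0,0],"hand": 1}
    - {"linear": [0,0,0],"turn": [0,0,0],"hand": 1}
    - {"linear": [0,0,0],"turn": [0,0,0],"hand": 1}

```text
clock: 29.97
tcp_pos: [0.6378, -0.2601, 0.1979]
tool_rot: [0.684, 0.73, -0.0, -0.001]
ft_force: [-0.9, 0.4, -0.3]
gripper_width: 0.0939
gripper_force: 0.0
```

Run:
```python
from h import *
c=snap('wrist','w14');o=c['o'];print(o['clock'],o['tcp_pos'],yaw(o),o['ft_force'])
rect(c,(0,0,185),(180,40,255),(262,120,385,310),.071)
s=snap('side','s14')
a=cv2.resize(c['pixels'][130:310,230:410],(400,400));b=cv2.resize(s['pixels'][305:425,400:520],(400,400))
cv2.imwrite('pics/c14.png',np.hstack([a,b])[:,:,::-1])
```

```text
29.9667 [ 0.63782874 -0.2600895   0.19794399] 3.707335761982037 [-0.89244033  0.43904496 -0.26392105]
rect [ 0.6384 -0.2605] [0.0702 0.1219] yaw 3.54 (278, 163, 85, 140)
```

View pics/c14.png

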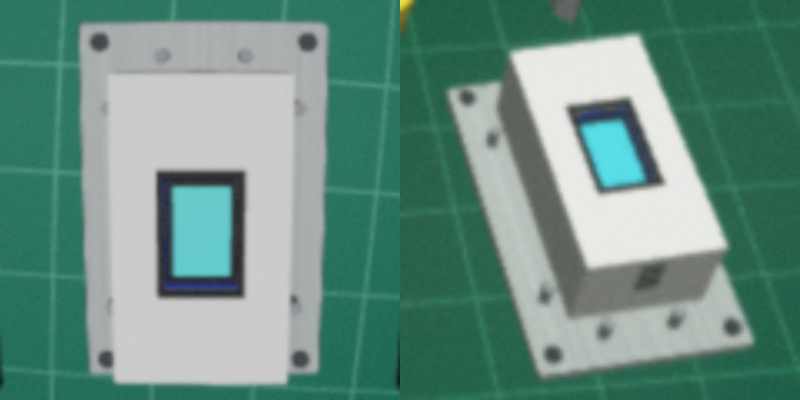

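The cover is level and closed all round, with the display showing in its window. Its centre measures (0.6384,-0.2605) with a yaw of 3.5°, so I'm handing in.

```bash
python3 -c "
from bench import *
print(job_done())"
```

```text
the job is handed in; nothing more can be done
None
```

The sensor box is assembled in the fixture and handed in: tray, battery holder, display board and window cover were each set down in order, and the cover measured within about 1 mm of the tray's centre. The hand-in call gave no verdict.

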